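# Fit the retaining ring on a potter's-wheel spindle

### The arm

A 6-joint arm with a two-finger parallel gripper is mounted at the origin on the work surface. World frame = base frame: x ahead of the robot, y to its left, z up, the work surface at z = 0. Lengths are in m, angles in degrees, forces in N, time in s.
With the tool pointing down it reaches from about 0.375 to 0.9 m from the base axis. Payload 3.1 kg.
Tool frame: the origin (TCP) lies midway between the tips of the shut fingers; the grasp point (between the pads) lies bot.hold_point_z behind it (bot.hold_point_z is the distance from the TCP to the grasp point, in m); z points along the fingers, y is the direction in which the jaws open and shut (so a half turn about z gives the same grasp; the last joint's range is limited). The gripper opens to 87 mm and grips with 3 to 60 N. Pads are 19 mm wide; open, the fingers measure 117 mm over their backs; the gripper's body (75 mm by 190 mm) begins 51 mm behind the grasp point.
Start: joints at [65.575, 30.224, 82.088, -0, 67.689, -10.227], TCP at [0.153, 0.606, 0.223] pointing down, gripper open.
Joint ranges: [-176.69, 176.69], [-43.24, 126.21], [12.49, 139.97], [-82, 262], [0, 151.66], [-163.58, 163.58]. Speed limits (degrees/s): [159.86, 159.86, 180, 180, 180, 180].

### API

Orientations are given as a 3x3 rotation matrix whose columns are the frame's x, y, z axes.
In Python, from rig import bot, vision, hand_in gives the robot as it stands. The module is installed in compiled form; this text tells all that it offers.
- The arm moves only by the shell command python3 -m handwheel 'ROWS'. ROWS is JSON, a list of rows, each an object of numbers: "hand": the gripper's target within -1 to 1 (fully open at 1, half-way at 0, shut at -1); "dx", "dy", "dz": the shift along the world's x, y, z in cm; "wx", "wy", "wz": the turn, a rotation vector about the world's x, y, z in rad. In form: [{"hand": .., "dx": .., "dy": .., "dz": .., "wx": .., "wy": .., "wz": ..}, ...]. A call has 1 to 10 rows; each row shifts and turns the commanded pose from where the row before left it; what a row does not reach is not made up. A row lasts 1/10 s, in which the tool goes at most 50 mm and 8.59 degrees, less where a joint would pass 70% of its speed; a pose out of reach is approached as far as the arm can. A call with a gripper value outside its range is refused whole. The fingers move at their own pace and stop on an object; the grip force is fixed at half the most. Time passes only in rows, so rows that do not move let the fingers close. It gives the time, the measured TCP pose, the force and the opening at its end, in the units of the state.
- bot.read_state(): the state, without advancing time (a new reading comes with each control period).
- vision.capture(name): name is "side" or "top" or "wrist"; returns (picture, depth): 480x640x3 uint8, red, green, blue; 480x640 float32, m along the optical axis (not along the pixel's ray), 0 where there is no reading.
- vision.get_calibration(name): a dict with "fx", "fy", "cx", "cy" (pixels), "rvec" (rotation vector, rad) and "tvec" (3), from world to camera coordinates, as OpenCV has them. Camera axes: x right, y down, z forward; pixel columns grow to the right and rows downward; lengths in m; the calibration is good to about 2 mm. A picture is of the moment at which its call begins: read the wrist's pose just before it. get_calibration takes no time and is no camera call; for the wrist camera it gives the pose at the moment of the call.
- hand_in(): hands the job in, once; it reports no verdict.
The state is a dict: "time_s": time; "joint_positions": joint angles; "qvel": joint speeds; "tau": joint torques, N m; "position": TCP position; "tcp_rot": TCP orientation; "force": force on the tool from outside, world axes, zero at the start; "moment": the same for the moment, N m; "opening": opening from 0.0 (shut) to 1.0 (fully open).
Only numpy, scipy, OpenCV 4.12 (cv2) and the standard library are available. Lean on these libraries where they do the work, as an engineer would, in place of code of your own. Each camera call takes 0.05 s, during which the arm holds its last target.

### The job

The tips of the retaining-ring pliers already stand in the eyes of the steel ring: squeeze the pliers to spread the ring, slide it down over the upright spindle and with it gently press the sprung pulley down until the groove is clear. Keep it down while you ease the handles open, so that the ring closes fully into the groove, lies flat and holds the pulley down; then lay the empty pliers back on their wooden rest, level as they lay before. Touch the ring only with the pliers, and leave the other things on the bench alone.

Things in the scene. Friction and masses are not known exactly. Their poses are not given: they have to be found in the camera images.
- pliers_grip (a point): Grip point of the red retaining-ring pliers, midway between the handles at half their height; x points to the tips, z up. It starts 48 mm above the table, 36 mm over the rest's foot board. Over their outer faces the handles measure here 61 mm relaxed (64 mm 10 mm farther back: they splay) and 42 mm squeezed. Each is a flat-sided rubber bar 18 mm tall, 10 mm thick, free outside.
- pliers: The pliers, 180 mm long, 0.18 kg; origin at the pivot, 36 mm ahead of the grip point, x to the tips. Squeezing the handles spreads the tips. Pads that swing forward as they close push the pliers down. While only lightly squeezed they can tip in the fingers if much over 3 N bears on the tips. Side load jams the pins in the eyes: relax the handles fully, ease the side load off and lift the pins straight out.
- pliers_tips (a point): Midway between the two relaxed tips, 84 mm ahead of the grip point and 28 mm below it, at the shoulders that bear on the ring's top. Each tip is an 11 x 8 mm bar bent straight down that ends in a pin 3.4 mm thick, 3.5 mm long, in an eye of the ring. Relaxed the pins are 20 mm apart; squeezed to the stop 42 mm, and 4 mm nearer the pivot.
- handle_left (a joint): Angle of one handle (the other mirrors it): 0 relaxed, 0.25 rad squeezed to the stop screw, which is set right for this ring. It takes about 40 N to reach the stop (squeeze with 60 N or more). The pliers' spring opens the handles as they are let go, and near relaxed still presses outwards with some 19 N.
- ring_bore (a point): Centre of the bore of the steel retaining ring, at half its 4 mm thickness; x to its two eyes (towards the pliers), z along its axis. Ring about 62 mm across, relaxed bore 46.4 mm; the eyes (5.6 mm square) lie 33 mm from this point, 20 mm apart. It starts flat on the rest's cork pad with the tips in its eyes, this point 117 mm ahead of the pliers' grip point.
- ring: The retaining ring (30 g), frame as ring_bore. Squeezed to the stop it hangs on the tips by its own spring and clears a 53 mm circle, whose centre lies 3.6 mm from ring_bore towards the eyes, about 107 mm ahead of the grip point. As the ring closes round the spindle the pliers must therefore be eased back from the spindle, by some 10 mm in all.
- ring_left (a joint): How far one arm of the ring is spread: 0 relaxed or fully closed in the groove, about 0.16 rad spread to the stop, about 0.08 rad when closed on the full spindle beside the groove.
- ring_right (a joint): The same for the ring's other arm.
- groove (a point): Centre of the groove in the upright steel spindle, on its axis, z up, about 100 mm above the table. The spindle is 50 mm thick; the groove is 45.6 mm thick and 5.2 mm wide (2.6 mm above and below this point). Above it come 12 mm of full spindle, then a 7 mm chamfer; the top face is 39 mm across, 21.4 mm above this point.
- hub_face (a point): Centre of the hub's flat top, 84 mm across, of the belt pulley on the spindle. A wave spring lifts it: it starts 0.4 mm above the groove's centre and half covers the groove. About 0.6 N starts it down; it meets a firm stop 3.8 mm down at 1.8 N. The ring can enter the groove from 1.8 mm down. Held by the ring it stays 1.4 to 2.2 mm below the groove's centre.
- pulley: The aluminium pulley, 140 mm across, its rim 8 mm lower than the hub's top face; origin on the spindle axis 34 mm under that face.
- unit: The upturned potter's-wheel bearing unit with spindle and pulley: a green casting on a plywood board 170 mm square, fixed; origin under its centre, on the table.
- rest_top (a point): Where the pliers' pivot lies on the fixed wooden tool rest, 48 mm above the table; x along the rest to the cork pad, z up. The pliers lie level along x: a block 28 mm long, top 7 mm below this point, carries the pivot; a cross bar 100 mm behind, top 9 mm below this point, carries the handles.
- grease_tin: Bystander: blue tin, 72 mm wide, 70 mm tall; origin under its centre.
- brush_mug: Bystander: blue mug of paint brushes, 76 mm wide, about 145 mm tall over the brushes; origin under its centre.
- glaze_bottle: Bystander: green bottle, 56 mm wide, 130 mm tall; origin under its centre.
- screwdriver: Bystander: red-handled screwdriver lying flat; origin under its centre.
- wrench: Bystander: steel wrench lying flat; origin under its centre.
- parts_tray: Bystander: grey tray 130 x 100 x 22 mm with two smaller old rings and three bolts in it; origin under its centre.
There are look-alikes about, which are no part of the job. Of the things shaped like the ring, the bare steel one is meant.

How it is judged (in metres and radians):
On the way, in this order (a step that is already met when the one before it is completed fails the run):
1. the spread ring is lifted off the rest on the pliers (value of joint each of ring_left, ring_right above 0.09 rad and height (world z) of ring_bore above 0.045 m), for 0.1 s.
2. the ring has closed in the groove, lies flat and holds the pulley down (z of ring_bore in the frame of groove between -0.0016 and 0.0016 m and horizontal distance between ring_bore and groove below 0.0025 m and angle between the z axis of ring_bore and the z axis of groove, either way round below 0.06 rad and value of joint each of ring_left, ring_right below 0.04 rad and z of hub_face in the frame of groove below -0.0006 m), for 0.2 s.
At the end, for the whole second after the job is handed in: Ring in the groove: both arms closed to 0.04 rad, within 1.6 mm in height and 2.5 mm sideways of the groove's centre, flat to 0.06 rad, hub held 0.6 mm or more below that centre. Pliers on the rest: within 25 mm (tips 30 mm aside), 6 mm in height, 0.12 rad of level. All at rest (all of step 2 and x of pliers_grip in the frame of rest_top between -0.061 and -0.011 m and y of pliers_grip in the frame of rest_top between -0.025 and 0.025 m and y of pliers_tips in the frame of rest_top between -0.03 and 0.03 m and z of pliers_grip in the frame of rest_top between -0.006 and 0.006 m and angle between pliers_grip's own z axis and vertical below 0.12 rad and linear speed of each of ring, pliers below 0.02 m/s); the robot touches nothing.
It fails at once if the fingers touch the ring (contact force between the fingers and ring above 0.5 N).
It fails at once if the ring presses on the pulley with over 15 N (contact force between ring and pulley above 15 N).
It fails at once if the pliers or the fingers strike the spindle or the pulley with over 15 N (contact force between any of pliers, the fingers and unit above 15 N).
It fails at once if a bystander is moved by over 20 mm (distance of any of grease_tin, brush_mug, glaze_bottle, screwdriver, wrench, parts_tray from where it was at the start of the episode above 0.02 m).
It also fails if it takes over 72 s, if anything falls off the work surface, if the arm or the gripper's body presses on something with over 40 N, if the wrist force passes 120 N, or if a joint passes its speed limit or range.

## Working session

There is one attempt and no reset: what is moved stays moved. The work goes in short steps, Python scripts to look and compute and a shell command to move; the robot and the scene stay as the last step left them, time stands still between calls to the robot, and variables do not carry over. Pictures are saved under pics/ and viewed, and the job is handed in when it is done.

```bash
mkdir -p pics; cat > h.py <<'E'
import numpy as np, cv2
from rig import bot, vision
def cap(n):
    c=vision.get_calibration(n); p,d=vision.capture(n); return p,d,c
def RT(c): return cv2.Rodrigues(np.array(c['rvec'],float))[0],np.array(c['tvec'],float).ravel()
def plane(c,u,v,z):
    R,t=RT(c); o=-R.T@t; r=R.T@np.array([(u-c['cx'])/c['fx'],(v-c['cy'])/c['fy'],1.]); return o+r*(z-o[2])/r[2]
def pts(c,d):
    R,t=RT(c); v,u=np.mgrid[0:480,0:640]
    P=np.stack([(u-c['cx'])/c['fx']*d,(v-c['cy'])/c['fy']*d,d],-1); return (P-t)@R
def proj(c,X):
    R,t=RT(c); q=R@np.array(X)+t; return c['fx']*q[0]/q[2]+c['cx'],c['fy']*q[1]/q[2]+c['cy']
def save(n,p): cv2.imwrite('pics/'+n+'.png',cv2.cvtColor(p,cv2.COLOR_RGB2BGR))
E
python3 - <<'E'
from h import *
for n in ['top','side','wrist']:
    p,d,c=cap(n); save(n+'0',p); np.savez('pics/%s0.npz'%n,p=p,d=d,c=np.array(c,dtype=object)); R,t=RT(c); print(n,-R.T@t,c['fx'],R[2])
s=bot.read_state(); print(s,bot.hold_point_z)
E
```

```text
top [ 0.34311915 -0.08241081  1.47554187] 594.5693315479825 [ 0.16150381  0.02541878 -0.98654468]
side [ 0.07090487 -1.0855965   1.12718684] 613.1898626641249 [ 0.3235816   0.6671088  -0.67101476]
wrist [0.08407634 0.6235088  0.38325448] 345.4318994234499 [ 0.25641622 -0.0662914  -0.9642905 ]
{'time_s': 0.15, 'joint_positions': array([ 6.55784778e+01,  3.02664320e+01,  8.21393473e+01, -6.81867258e-04,
        6.76900993e+01, -1.02279581e+01]), 'qvel': array([ 0.00572933, -0.19893638, -0.1512617 ,  0.11128125,  0.08075217,
        0.10776497]), 'tau': array([ 7.15676415e-04, -4.40430987e+01, -1.76843548e+01,  6.33220724e-02,
        5.53051173e-02, -9.14132625e-05]), 'position': array([0.15299415, 0.60540401, 0.22180062]), 'tcp_rot': array([[-9.69473911e-01,  2.45193537e-01, -6.81835081e-04],
       [ 2.45194318e-01,  9.69472749e-01, -1.52822730e-03],
       [ 2.86309075e-04, -1.64875858e-03, -9.99998600e-01]]), 'force': array([ 0.37240913,  0.78459149, -0.46163567]), 'moment': array([ 0.03434931,  0.0193995 , -0.02715744]), 'opening': 1.0056155533839441} 0.0187
```

View pics/top0.png

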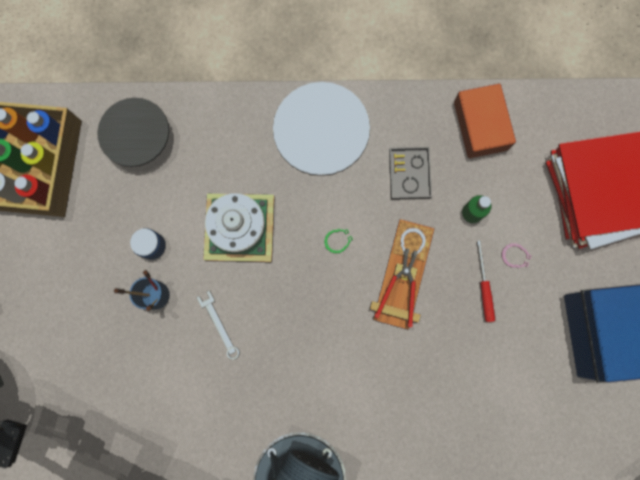

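View pics/side0.png

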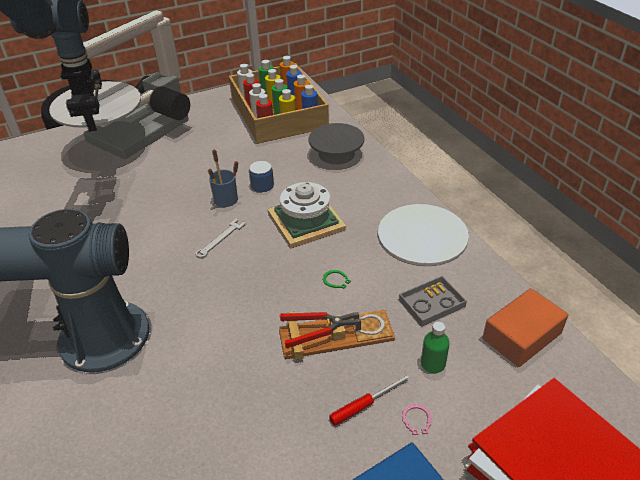

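View pics/wrist0.png

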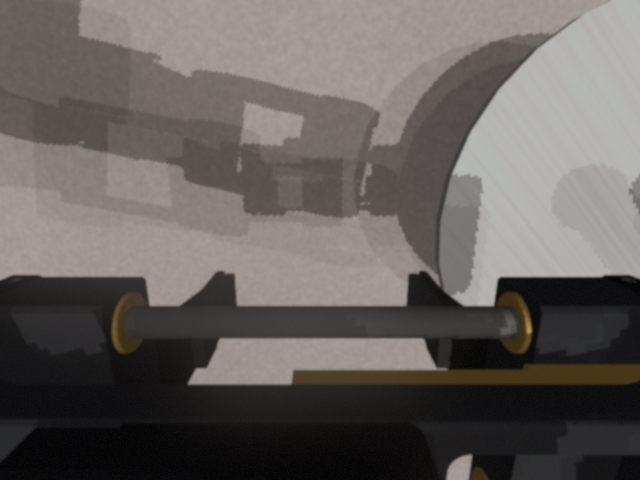

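The ring-shaped things in the top view are the green ring (338,241), the pink ring (515,256), two small rings in the tray (417,162)/(411,185), and the bare steel ring on the rest at (413,240) with plier tips in it. The last one fits the description, so I'll confirm it in a crop.

```bash
python3 - <<'E'
from h import *
z=np.load('pics/top0.npz',allow_pickle=True);p=z['p'];c=z['c'].item()
a=cv2.resize(p[210:340,350:450],None,fx=5,fy=4.6,interpolation=cv2.INTER_CUBIC)[:600]
save('crop0',cv2.resize(p[212:337,355:450],(456,600),interpolation=cv2.INTER_CUBIC))
save('crop1',cv2.resize(p[180:270,195:285],(600,600),interpolation=cv2.INTER_CUBIC))
z2=np.load('pics/side0.npz',allow_pickle=True);q=z2['p']
save('crop2',cv2.resize(q[300:360,270:400],(780,360),interpolation=cv2.INTER_CUBIC))
E
```

```text
(no output)
```

View pics/crop0.png

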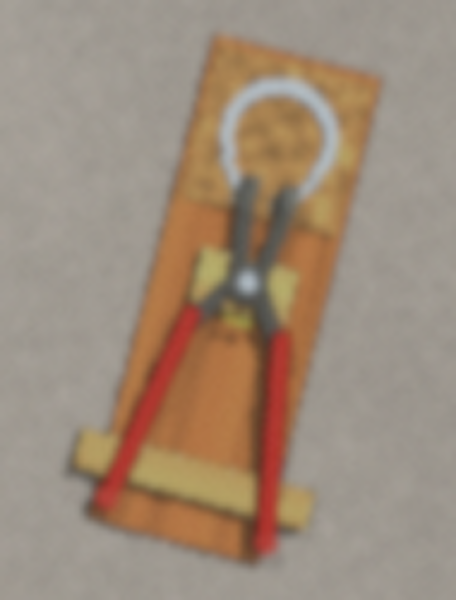

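View pics/crop1.png

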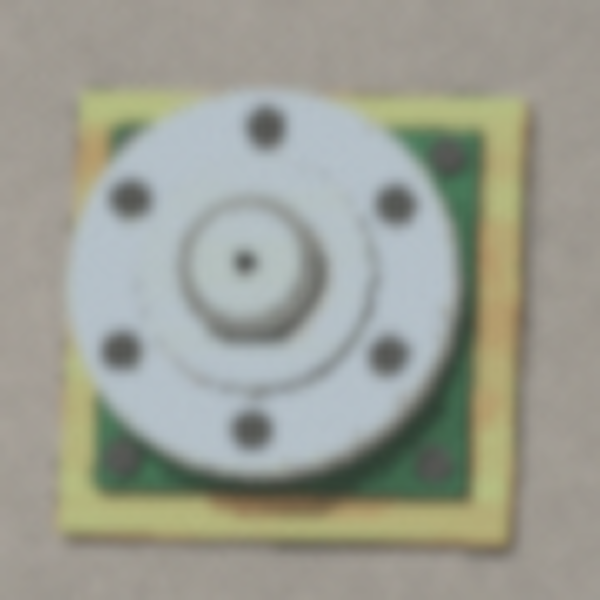

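View pics/crop2.png

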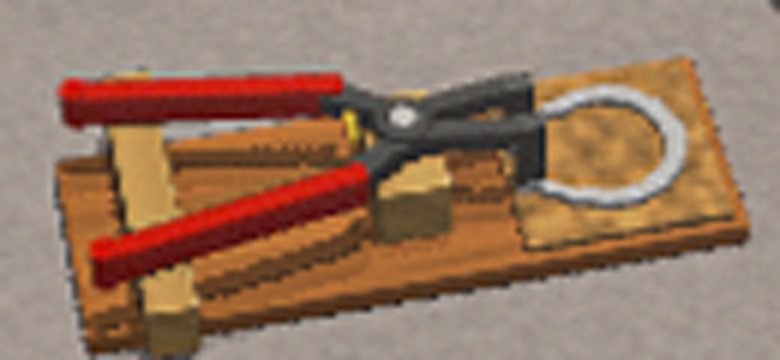

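```bash
python3 - <<'E'
from h import *
Z={n:np.load(f'pics/{n}0.npz',allow_pickle=True) for n in('top','side')}
C={n:Z[n]['c'].item() for n in Z};D={n:Z[n]['d'] for n in Z};I={n:Z[n]['p'] for n in Z}
c=C['top'];print('dot',plane(c,231.75,219.3,.1214),'pivot@.055',plane(c,406.25,270.75,.055), 'handle ends', plane(c,355+105*95/456,212+495*125/600,.057),plane(c,355+266*95/456,212+545*125/600,.057))
P=pts(c,D['top'])
# heights
for (u,v) in [(232,222),(236,224),(250,235),(255,222),(406,270),(413,228),(404,236),(413,245),(148,243),(150,290),(478,208)]:print(u,v,P[v,u].round(4))
# ring mask in top
p=I['top'].astype(int); m=((p.min(-1)>150)&(np.ptp(p,axis=-1)<40)); mm=np.zeros_like(m);mm[222:262,395:432]=1
m&=mm; n,l,s,ce=cv2.connectedComponentsWithStats(m.astype(np.uint8)); print(s[1:],ce[1:])
ct=max(cv2.findContours(m.astype(np.uint8),0,1)[0],key=cv2.contourArea);(x,y),r=cv2.minEnclosingCircle(ct); X=plane(c,x,y,.018);print('ring',x,y,r,X, r*2*(1.46)/594)
# points from depth in spindle top
sel=(P[...,2]>.112)&(P[...,2]<.13);sel[:, :200]=0;sel[:,270:]=0;sel[:190]=0;sel[260:]=0
Q=P[sel];print('spindle top',len(Q),Q.mean(0),Q.min(0),Q.max(0))
cs=C['side'];Ps=pts(cs,D['side'])
print('proj dot side',proj(cs,plane(c,231.75,219.3,.1214)),proj(cs,plane(c,406.25,270.75,.055)))
save('side_sp',cv2.resize(I['side'][165:255,255:355],(666,600),interpolation=cv2.INTER_CUBIC))
E
```

```text
dot [0.60292895 0.15694652 0.1214    ] pivot@.055 [ 0.48882129 -0.25310121  0.055     ] handle ends [ 0.38363683 -0.18137289  0.057     ] [ 0.35936467 -0.25968965  0.057     ]
232 222 [0.5964 0.1561 0.1219]
236 224 [0.5912 0.1462 0.1246]
250 235 [0.5707 0.1179 0.0914]
255 222 [0.6025 0.107  0.0885]
406 270 [ 0.4906 -0.2525  0.0556]
413 228 [ 0.5989 -0.2766  0.0183]
404 236 [ 0.5784 -0.2536  0.0212]
413 245 [ 0.5568 -0.276   0.0151]
148 243 [0.5554 0.367  0.0705]
150 290 [0.4468 0.3761 0.009 ]
478 208 [ 0.6305 -0.4175  0.1054]
[[401 228  24  24 153]] [[413.05228758 237.26143791]]
ring 412.22222900390625 240.2916717529297 12.684124946594238 [ 0.56812132 -0.27396992  0.018     ] 0.06235293744790433
spindle top 349 [0.60206518 0.15686143 0.12009328] [0.57860193 0.1329522  0.11202047] [0.6263964  0.18131752 0.12910085]
proj dot side (np.float64(302.8269780307413), np.float64(187.65608092792598)) (np.float64(335.29445396158474), np.float64(319.3456682779474))
```

View pics/side_sp.png

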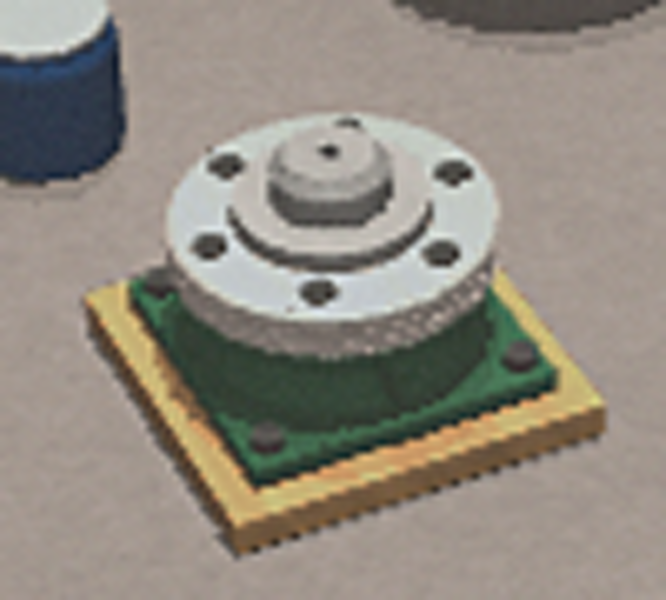

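Confirmed: the bare steel ring's eyes hold the plier tips. The grip point is about (0.454, -0.244), yaw about -15.2°, and the spindle is about (0.602, 0.157). Next I move over the grip with tool x towards the tips.

```bash
python3 -m handwheel '[{"hand":1,"dx":3.1,"dy":-2.0,"wz":-0.117},{"hand":1,"dx":3.1,"dy":-2.0,"wz":-0.117},{"hand":1,"dx":3.1,"dy":-2.0,"wz":-0.117},{"hand":1,"dx":3.1,"dy":-2.0,"wz":-0.117},{"hand":1,"dx":3.1,"dy":-2.0,"wz":-0.117},{"hand":1,"dx":3.1,"dy":-2.0,"wz":-0.117},{"hand":1,"dx":2,"dy":-3.0,"wz":-0.117},{"hand":1,"dx":2,"dy":-3.0,"wz":-0.117},{"hand":1,"dx":2,"dy":-3.0,"wz":-0.117},{"hand":1,"dx":2,"dy":-3.0,"wz":-0.117}]'
python3 -m handwheel '[{"hand":1,"dx":2,"dy":-3.0,"wz":-0.117},{"hand":1,"dx":2,"dy":-3.0,"wz":-0.117},{"hand":1,"dx":2,"dy":-3.0,"wz":-0.117},{"hand":1,"dx":0.9,"dy":-3.8,"wz":-0.117},{"hand":1,"dx":0.9,"dy":-3.8,"wz":-0.117},{"hand":1,"dx":0.9,"dy":-3.8,"wz":-0.117},{"hand":1,"dx":0.9,"dy":-3.8,"wz":-0.117},{"hand":1,"dx":0.9,"dy":-3.8,"wz":-0.117},{"hand":1,"dx":0.9,"dy":-3.8,"wz":-0.117}]'
python3 -m handwheel '[{"hand":1,"dx":-0.9,"dy":-3.6,"wz":-0.117},{"hand":1,"dx":-0.9,"dy":-3.6,"wz":-0.117},{"hand":1,"dx":-0.9,"dy":-3.6,"wz":-0.117},{"hand":1,"dx":-0.9,"dy":-3.6,"wz":-0.117},{"hand":1,"dx":-0.9,"dy":-3.6,"wz":-0.117},{"hand":1,"dx":-0.9,"dy":-3.6,"wz":-0.117},{"hand":1,"dx":-0.9,"dy":-3.6,"wz":-0.117},{"hand":1,"dx":-0.9,"dy":-3.6,"wz":-0.117},{"hand":1},{"hand":1}]'
python3 - <<'E'
from h import *
s=bot.read_state();p,d,c=cap('wrist');save('w1',p);np.savez('pics/w1.npz',p=p,d=d,c=np.array(c,dtype=object))
print(s['position'],s['tcp_rot'],s['joint_positions'],s['time_s'])
x=s['tcp_rot'][:,0];print(np.degrees(np.arctan2(x[1],x[0])))
E
```

```text
[0.15299415 0.60540401 0.22180062] [[-9.69473911e-01  2.45193537e-01 -6.81835081e-04]
 [ 2.45194318e-01  9.69472749e-01 -1.52822730e-03]
 [ 2.86309075e-04 -1.64875858e-03 -9.99998600e-01]] [ 6.55784778e+01  3.02664320e+01  8.21393473e+01 -6.81867258e-04
  6.76900993e+01 -1.02279581e+01] 0.15
165.80668182600434invalid input
invalid input
invalid input
```

View pics/w1.png

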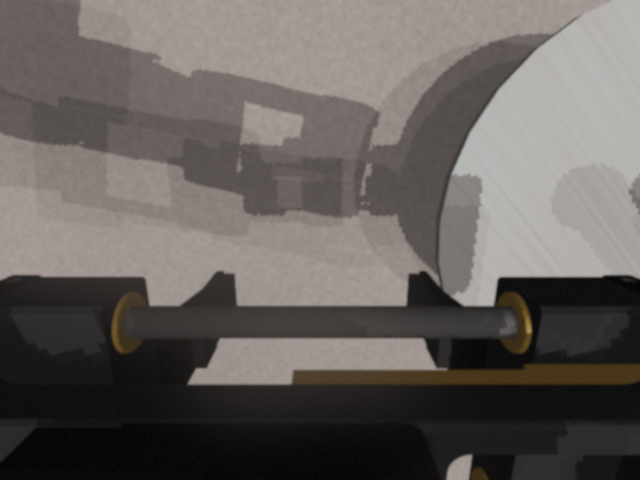

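All keys are required in each row. Retrying with complete rows.

```bash
python3 -m handwheel '[{"hand":1,"dx":3.1,"dy":-2.0,"dz":0,"wx":0,"wy":0,"wz":-0.117},{"hand":1,"dx":3.1,"dy":-2.0,"dz":0,"wx":0,"wy":0,"wz":-0.117},{"hand":1,"dx":3.1,"dy":-2.0,"dz":0,"wx":0,"wy":0,"wz":-0.117},{"hand":1,"dx":3.1,"dy":-2.0,"dz":0,"wx":0,"wy":0,"wz":-0.117},{"hand":1,"dx":3.1,"dy":-2.0,"dz":0,"wx":0,"wy":0,"wz":-0.117},{"hand":1,"dx":3.1,"dy":-2.0,"dz":0,"wx":0,"wy":0,"wz":-0.117},{"hand":1,"dx":2,"dy":-3.0,"dz":0,"wx":0,"wy":0,"wz":-0.117},{"hand":1,"dx":2,"dy":-3.0,"dz":0,"wx":0,"wy":0,"wz":-0.117},{"hand":1,"dx":2,"dy":-3.0,"dz":0,"wx":0,"wy":0,"wz":-0.117},{"hand":1,"dx":2,"dy":-3.0,"dz":0,"wx":0,"wy":0,"wz":-0.117}]'
python3 -m handwheel '[{"hand":1,"dx":2,"dy":-3.0,"dz":0,"wx":0,"wy":0,"wz":-0.117},{"hand":1,"dx":2,"dy":-3.0,"dz":0,"wx":0,"wy":0,"wz":-0.117},{"hand":1,"dx":2,"dy":-3.0,"dz":0,"wx":0,"wy":0,"wz":-0.117},{"hand":1,"dx":0.9,"dy":-3.8,"dz":0,"wx":0,"wy":0,"wz":-0.117},{"hand":1,"dx":0.9,"dy":-3.8,"dz":0,"wx":0,"wy":0,"wz":-0.117},{"hand":1,"dx":0.9,"dy":-3.8,"dz":0,"wx":0,"wy":0,"wz":-0.117},{"hand":1,"dx":0.9,"dy":-3.8,"dz":0,"wx":0,"wy":0,"wz":-0.117},{"hand":1,"dx":0.9,"dy":-3.8,"dz":0,"wx":0,"wy":0,"wz":-0.117},{"hand":1,"dx":0.9,"dy":-3.8,"dz":0,"wx":0,"wy":0,"wz":-0.117}]'
python3 -m handwheel '[{"hand":1,"dx":-0.9,"dy":-3.6,"dz":0,"wx":0,"wy":0,"wz":-0.117},{"hand":1,"dx":-0.9,"dy":-3.6,"dz":0,"wx":0,"wy":0,"wz":-0.117},{"hand":1,"dx":-0.9,"dy":-3.6,"dz":0,"wx":0,"wy":0,"wz":-0.117},{"hand":1,"dx":-0.9,"dy":-3.6,"dz":0,"wx":0,"wy":0,"wz":-0.117},{"hand":1,"dx":-0.9,"dy":-3.6,"dz":0,"wx":0,"wy":0,"wz":-0.117},{"hand":1,"dx":-0.9,"dy":-3.6,"dz":0,"wx":0,"wy":0,"wz":-0.117},{"hand":1,"dx":-0.9,"dy":-3.6,"dz":0,"wx":0,"wy":0,"wz":-0.117},{"hand":1,"dx":-0.9,"dy":-3.6,"dz":0,"wx":0,"wy":0,"wz":-0.117},{"hand":1,"dx":0,"dy":0,"dz":0,"wx":0,"wy":0,"wz":0},{"hand":1,"dx":0,"dy":0,"dz":0,"wx":0,"wy":0,"wz":0}]'
cat > look.py <<'E'
import sys
from h import *
n=sys.argv[1]
for cam in sys.argv[2:] or ['wrist']:
    s=bot.read_state();p,d,c=cap(cam);k=f'{cam[0]}_{n}';save(k,p);np.savez(f'pics/{k}.npz',p=p,d=d,c=np.array(c,dtype=object))
x=s['tcp_rot'][:,0];print(s['time_s'],s['position'].round(4),'z',s['tcp_rot'][:,2].round(4),'yaw',np.degrees(np.arctan2(x[1],x[0])).round(2),'F',s['force'].round(2),'M',s['moment'].round(2),'op',round(s['opening'],4),'j',s['joint_positions'].round(1))
E
python3 look.py 1
```

```text
time_s: 1.2
position: [0.4199, 0.3645, 0.2224]
tcp_rot: [[-0.148, 0.989, -0.0], [0.989, 0.148, -0.0], [-0.0, -0.0, -1.0]]
force: [0.4, 0.2, 0.0]
opening: 1.001
time_s: 2.1
position: [0.5333, 0.0463, 0.2225]
tcp_rot: [[0.786, 0.618, -0.0], [0.618, -0.786, 0.0], [-0.0, -0.0, -1.0]]
force: [0.3, 0.4, 0.0]
opening: 1.0
time_s: 3.1
position: [0.4608, -0.2406, 0.2223]
tcp_rot: [[0.965, -0.263, -0.0], [-0.263, -0.965, 0.001], [-0.001, -0.001, -1.0]]
force: [0.3, 0.4, 0.3]
opening: 0.997
3.1 [ 0.4608 -0.2406  0.2223] z [-4.e-04  9.e-04 -1.e+00] yaw -15.27 F [0.34 0.39 0.27] M [-0.    0.22 -0.01] op 0.9967 j [-39.9  22.2  97.1   0.   60.8  65.3]
```

View pics/w_1.png

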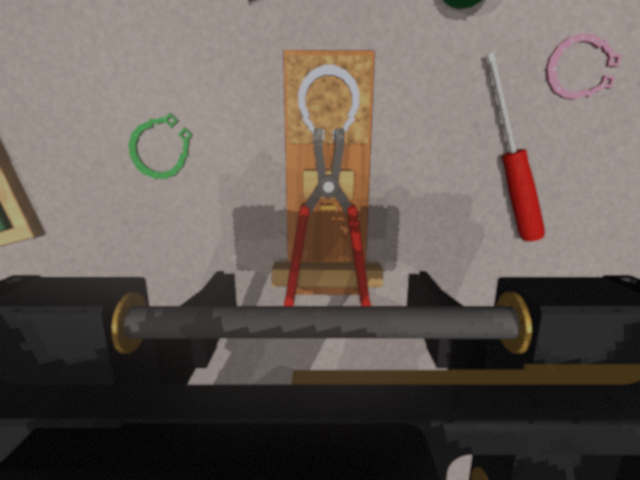

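```bash
cat > pl.py <<'E'
from h import *
def pliers(k,z_ring=.018,z_piv=.055):
    z=np.load(f'pics/{k}.npz',allow_pickle=True);p=z['p'].astype(int);c=z['c'].item();d=z['d']
    m=(p.min(-1)>135)&(np.ptp(p,axis=-1)<45);m[:, :280]=0;m[:,380:]=0;m[140:]=0
    n,l,s,ce=cv2.connectedComponentsWithStats(m.astype(np.uint8));i=1+np.argmax(s[1:,4]);ct=max(cv2.findContours((l==i).astype(np.uint8),0,1)[0],key=cv2.contourArea)
    (x,y),r=cv2.minEnclosingCircle(ct); R=plane(c,x,y,z_ring)
    r_=(p[...,0]>150)&(p[...,1]<60)&(p[...,2]<60);r_[:,:270]=0;r_[:,400:]=0
    mids=[]
    for v in range(210,300,5):
        u=np.where(r_[v])[0]
        if len(u)>4: mids.append(((u.min()+u.max())/2,v,u.max()-u.min()))
    return c,(x,y,r),R,mids,p,d
if __name__=='__main__':
    c,rr,R,mids,p,d=pliers('w_1');print(rr,R)
    A=np.array([plane(c,u,v,.057) for u,v,w in mids]);print(A[::4],[m[2] for m in mids[::4]])
    piv=plane(c,328,187,.056);print('piv',piv)
    f=np.polyfit(A[:,0],A[:,1],1);print('yaw handles',np.degrees(np.arctan(f[0])),'ring-piv',np.degrees(np.arctan2(*(R-piv)[[1,0]])),np.linalg.norm((R-piv)[:2]))
    a=np.arctan2(*(R-piv)[[1,0]]);u=np.array([np.cos(a),np.sin(a)]);print('grip',piv[:2]-.036*u,R[:2]-.117*u)
    P=pts(c,d);print(P[187,328],P[97,303],P[97,330])
E
python3 pl.py
```

```text
(329.5, 69.5, 85.32594299316406) [ 0.59605575 -0.28502203  0.018     ]
[[ 0.47054629 -0.24880862  0.057     ]] [np.int64(51)]
piv [ 0.49155635 -0.25492995  0.056     ]
yaw handles -14.809175088943046 ring-piv -16.064502244199133 0.10874584203090058
grip [ 0.45696212 -0.24496805] [ 0.48362451 -0.25264586]
[ 0.49154957 -0.25492916  0.05594495] [ 0.57880177 -0.25342214  0.01910011] [ 0.57218709 -0.27925039  0.01565667]pl.py:17: RankWarning: Polyfit may be poorly conditioned
  f=np.polyfit(A[:,0],A[:,1],1);print('yaw handles',np.degrees(np.arctan(f[0])),'ring-piv',np.degrees(np.arctan2(*(R-piv)[[1,0]])),np.linalg.norm((R-piv)[:2]))
```

```bash
python3 - <<'E'
from h import *
z=np.load('pics/w_1.npz',allow_pickle=True);p=z['p'].astype(int);c=z['c'].item()
m=(p.min(-1)>120)&(p[...,2]>p[...,0]-5)&(p[...,2]>140);m[:,:292]=0;m[:,367:]=0;m[:56]=0;m[140:]=0
n,l,s,ce=cv2.connectedComponentsWithStats(m.astype(np.uint8));i=1+np.argmax(s[1:,4]);print(s[i],ce[i])
ct=max(cv2.findContours((l==i).astype(np.uint8),0,1)[0],key=cv2.contourArea);(x,y),r=cv2.minEnclosingCircle(ct);print(x,y,r)
R=plane(c,x,y,.019);piv=plane(c,328,187,.056);a=np.arctan2(*(R-piv)[[1,0]]);u=np.array([np.cos(a),np.sin(a)]);print(R,np.degrees(a),np.linalg.norm((R-piv)[:2]),'grip',piv[:2]-.036*u,R[:2]-.117*u)
E
```

```text
[299  66  59  66 962] [328.03846154  90.31704782]
327.6529235839844 99.8518295288086 34.44181442260742
[ 0.56989463 -0.27616533  0.019     ] -15.166853875359381 0.08116543667023787 grip [ 0.4568103  -0.24551124] [ 0.45696998 -0.24555452]
```

```bash
python3 -m handwheel '[{"hand":1,"dx":-0.43,"dy":-0.47,"dz":-3.5,"wx":0,"wy":0,"wz":0},{"hand":1,"dx":0,"dy":0,"dz":-3.5,"wx":0,"wy":0,"wz":0},{"hand":1,"dx":0,"dy":0,"dz":-3.5,"wx":0,"wy":0,"wz":0},{"hand":1,"dx":0,"dy":0,"dz":-3,"wx":0,"wy":0,"wz":0},{"hand":1,"dx":0,"dy":0,"dz":-2.5,"wx":0,"wy":0,"wz":0},{"hand":1,"dx":0,"dy":0,"dz":-2,"wx":0,"wy":0,"wz":0},{"hand":1,"dx":0,"dy":0,"dz":-1.0,"wx":0,"wy":0,"wz":0},{"hand":1,"dx":0,"dy":0,"dz":0,"wx":0,"wy":0,"wz":0}]'
python3 look.py 2
```

```text
time_s: 3.95
position: [0.4566, -0.2431, 0.0315]
tcp_rot: [[0.966, -0.26, -0.002], [-0.26, -0.966, 0.002], [-0.003, -0.001, -1.0]]
force: [-0.3, 0.2, -0.0]
opening: 0.998
3.95 [ 0.4566 -0.2431  0.0315] z [-0.0023  0.0021 -1.    ] yaw -15.08 F [-0.31  0.24 -0.02] M [-0.01  0.15 -0.  ] op 0.9979 j [-40.4  40.  105.5   0.   34.7  64.6]
```

View pics/w_2.png

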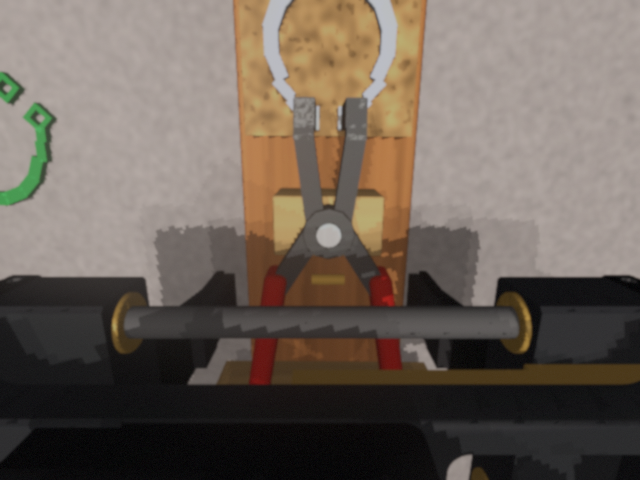

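```bash
python3 - <<'E'
from h import *
s=bot.read_state();z=np.load('pics/w_2.npz',allow_pickle=True);c=z['c'].item();P=pts(c,z['d']);piv=plane(c,329,236,.056)
print(c['cx'],piv,P[236,329],s['tcp_rot'].T@(piv-s['position']),s['position'])
a=plane(c,304,105,.035);b=plane(c,354,104,.035);print(P[105,304],s['tcp_rot'].T@((a+b)/2-s['position']))
E
```

```text
321.15569052556947 [ 0.49141491 -0.25538332  0.056     ] [ 0.49134208 -0.25536987  0.05572778] [ 0.03610387  0.00221012 -0.02358138] [ 0.45711852 -0.24382429  0.03245002]
[ 0.54289606 -0.25915519  0.0532458 ] [ 0.08878789  0.00227054 -0.00262551]
```

```bash
python3 -m handwheel '[{"hand":1,"dx":-0.06,"dy":-0.21,"dz":-0.2,"wx":0,"wy":0,"wz":0},{"hand":0.6,"dx":0,"dy":0,"dz":0,"wx":0,"wy":0,"wz":0},{"hand":0.45,"dx":0,"dy":0,"dz":0,"wx":0,"wy":0,"wz":0},{"hand":0.45,"dx":0,"dy":0,"dz":0,"wx":0,"wy":0,"wz":0},{"hand":0.45,"dx":0,"dy":0,"dz":0,"wx":0,"wy":0,"wz":0}]'
python3 look.py 3
python3 -m handwheel '[{"hand":0.38,"dx":0,"dy":0,"dz":0,"wx":0,"wy":0,"wz":0},{"hand":0.34,"dx":0,"dy":0,"dz":0,"wx":0,"wy":0,"wz":0},{"hand":0.3,"dx":0,"dy":0,"dz":0,"wx":0,"wy":0,"wz":0},{"hand":0.3,"dx":0,"dy":0,"dz":0,"wx":0,"wy":0,"wz":0},{"hand":0.3,"dx":0,"dy":0,"dz":0,"wx":0,"wy":0,"wz":0}]'
python3 look.py 4
```

```text
time_s: 4.5
position: [0.4564, -0.247, 0.0309]
tcp_rot: [[0.965, -0.262, 0.0], [-0.262, -0.965, -0.0], [0.001, 0.0, -1.0]]
force: [0.3, 0.2, 1.3]
opening: 0.758
4.5 [ 0.4564 -0.247   0.0309] z [ 5.e-04 -3.e-04 -1.e+00] yaw -15.21 F [0.27 0.17 1.34] M [ 0.2   0.08 -0.05] op 0.7582 j [-40.8  40.1 105.4   0.   34.5  64.4]
time_s: 5.05
position: [0.4558, -0.2464, 0.0308]
tcp_rot: [[0.965, -0.263, -0.001], [-0.263, -0.965, 0.001], [-0.001, -0.001, -1.0]]
force: [-1.6, 2.2, 6.0]
opening: 0.658
5.05 [ 0.4558 -0.2464  0.0308] z [-0.001   0.0011 -1.    ] yaw -15.25 F [-1.64  2.18  5.96] M [ 0.44  0.32 -0.25] op 0.6575 j [-40.8  40.1 105.4   0.   34.5  64.5]
```

```bash
python3 -m handwheel '[{"hand":0.25,"dx":0,"dy":0,"dz":0.1,"wx":0,"wy":0,"wz":0},{"hand":0.2,"dx":0,"dy":0,"dz":0.05,"wx":0,"wy":0,"wz":0},{"hand":0.15,"dx":0,"dy":0,"dz":0.05,"wx":0,"wy":0,"wz":0},{"hand":0.15,"dx":0,"dy":0,"dz":0,"wx":0,"wy":0,"wz":0}]'
python3 look.py 5
python3 -m handwheel '[{"hand":0.1,"dx":0,"dy":0,"dz":0.05,"wx":0,"wy":0,"wz":0},{"hand":0.05,"dx":0,"dy":0,"dz":0.05,"wx":0,"wy":0,"wz":0},{"hand":0.0,"dx":0,"dy":0,"dz":0.05,"wx":0,"wy":0,"wz":0},{"hand":0.0,"dx":0,"dy":0,"dz":0,"wx":0,"wy":0,"wz":0}]'
python3 look.py 6
```

```text
time_s: 5.5
position: [0.4563, -0.2471, 0.0323]
tcp_rot: [[0.965, -0.262, -0.0], [-0.262, -0.965, -0.0], [-0.0, 0.0, -1.0]]
force: [-0.2, -0.5, -1.7]
opening: 0.583
5.5 [ 0.4563 -0.2471  0.0323] z [-1.e-04 -1.e-04 -1.e+00] yaw -15.19 F [-0.22 -0.55 -1.69] M [ 0.02  0.23 -0.02] op 0.5833 j [-40.8  40.  105.3  -0.   34.7  64.4]
time_s: 5.95
position: [0.4564, -0.2469, 0.0341]
tcp_rot: [[0.965, -0.262, 0.0], [-0.262, -0.965, -0.0], [0.0, 0.0, -1.0]]
force: [-0.1, 0.4, -2.1]
opening: 0.542
5.95 [ 0.4564 -0.2469  0.0341] z [ 0.e+00 -1.e-04 -1.e+00] yaw -15.19 F [-0.09  0.38 -2.1 ] M [-0.03  0.17 -0.01] op 0.5419 j [-40.8  39.8 105.3  -0.   34.9  64.4]
```

View pics/w_6.png

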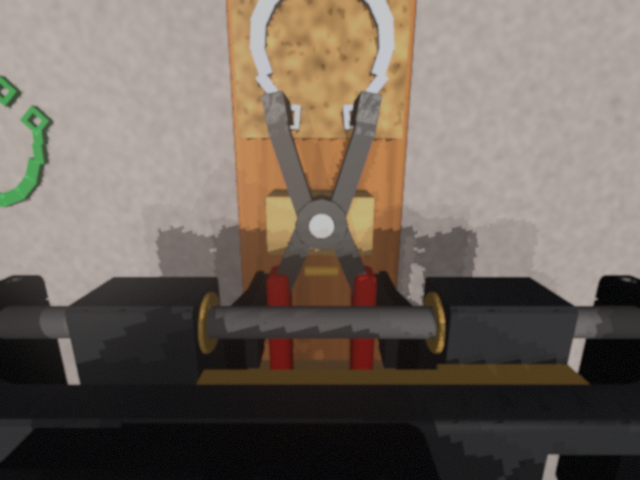

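```bash
python3 -m handwheel '[{"hand":-0.2,"dx":0,"dy":0,"dz":0,"wx":0,"wy":0,"wz":0},{"hand":-0.5,"dx":0,"dy":0,"dz":0.05,"wx":0,"wy":0,"wz":0},{"hand":-1,"dx":0,"dy":0,"dz":0.05,"wx":0,"wy":0,"wz":0},{"hand":-1,"dx":0,"dy":0,"dz":0,"wx":0,"wy":0,"wz":0},{"hand":-1,"dx":0,"dy":0,"dz":0,"wx":0,"wy":0,"wz":0}]'
python3 look.py 7 wrist side
```

```text
time_s: 6.5
position: [0.4564, -0.2469, 0.0351]
tcp_rot: [[0.965, -0.262, 0.0], [-0.262, -0.965, -0.0], [0.0, 0.0, -1.0]]
force: [0.2, 0.0, -1.7]
opening: 0.543
6.55 [ 0.4564 -0.2469  0.0351] z [ 0. -0. -1.] yaw -15.19 F [-0.31  0.48 -2.24] M [-0.06  0.24  0.03] op 0.5406 j [-40.8  39.7 105.3   0.   35.   64.4]
```

View pics/w_7.png

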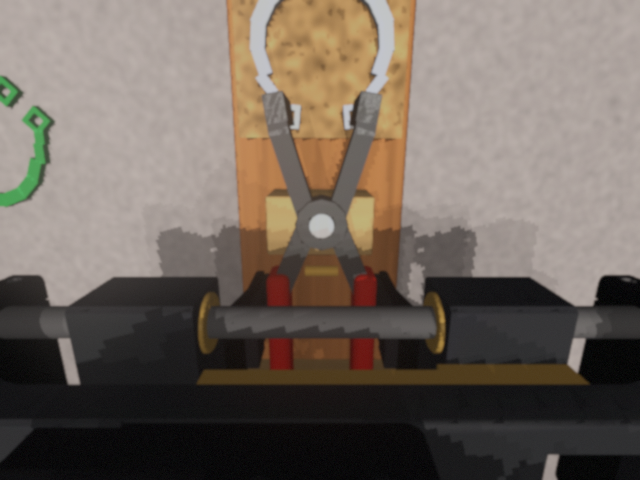

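The squeeze stalls at 47 mm, about 73% of the spread, because the 30 N grip lacks leverage. I'll let go and regrip 20 mm farther back on the handles.

```bash
python3 -m handwheel '[{"hand":0.1,"dx":0,"dy":0,"dz":-0.1,"wx":0,"wy":0,"wz":0},{"hand":0.2,"dx":0,"dy":0,"dz":-0.1,"wx":0,"wy":0,"wz":0},{"hand":0.25,"dx":0,"dy":0,"dz":-0.05,"wx":0,"wy":0,"wz":0},{"hand":0.3,"dx":0,"dy":0,"dz":-0.05,"wx":0,"wy":0,"wz":0},{"hand":0.35,"dx":0,"dy":0,"dz":-0.05,"wx":0,"wy":0,"wz":0},{"hand":0.45,"dx":0,"dy":0,"dz":0,"wx":0,"wy":0,"wz":0},{"hand":0.7,"dx":0,"dy":0,"dz":0,"wx":0,"wy":0,"wz":0},{"hand":1,"dx":0,"dy":0,"dz":0,"wx":0,"wy":0,"wz":0},{"hand":1,"dx":0,"dy":0,"dz":0,"wx":0,"wy":0,"wz":0}]'
python3 -m handwheel '[{"hand":1,"dx":-0.65,"dy":0.17,"dz":0,"wx":0,"wy":0,"wz":0},{"hand":1,"dx":-0.65,"dy":0.18,"dz":0,"wx":0,"wy":0,"wz":0},{"hand":1,"dx":-0.63,"dy":0.18,"dz":0,"wx":0,"wy":0,"wz":0},{"hand":1,"dx":0,"dy":0,"dz":0,"wx":0,"wy":0,"wz":0},{"hand":1,"dx":0,"dy":0,"dz":0,"wx":0,"wy":0,"wz":0}]'
python3 look.py 8
```

```text
time_s: 7.5
position: [0.4564, -0.247, 0.0317]
tcp_rot: [[0.965, -0.262, 0.0], [-0.262, -0.965, -0.0], [0.0, 0.0, -1.0]]
force: [0.7, -0.1, 0.3]
opening: 0.914
time_s: 8.0
position: [0.4368, -0.2416, 0.0316]
tcp_rot: [[0.965, -0.262, 0.0], [-0.262, -0.965, -0.0], [0.0, -0.0, -1.0]]
force: [-0.2, 0.8, 0.3]
opening: 0.997
8.0 [ 0.4368 -0.2416  0.0316] z [ 0. -0. -1.] yaw -15.21 F [-0.19  0.84  0.31] M [-0.09  0.19 -0.05] op 0.9973 j [-41.8  39.4 108.2   0.   32.4  63.4]
```

View pics/w_8.png

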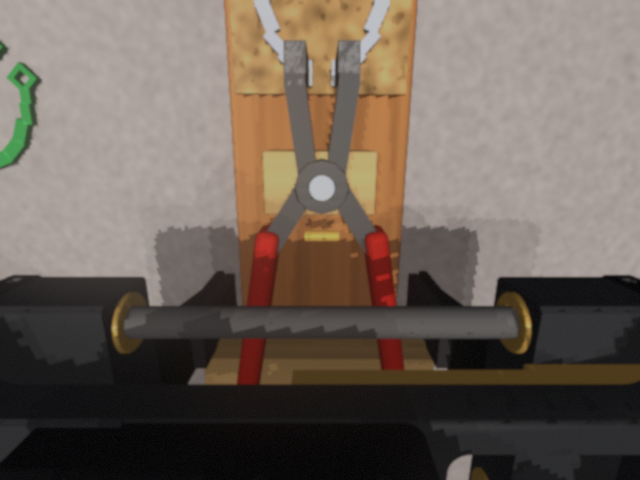

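```bash
python3 -m handwheel '[{"hand":0.6,"dx":0,"dy":0,"dz":0,"wx":0,"wy":0,"wz":0},{"hand":0.55,"dx":0,"dy":0,"dz":0,"wx":0,"wy":0,"wz":0},{"hand":0.5,"dx":0,"dy":0,"dz":0,"wx":0,"wy":0,"wz":0},{"hand":0.45,"dx":0,"dy":0,"dz":0.05,"wx":0,"wy":0,"wz":0},{"hand":0.4,"dx":0,"dy":0,"dz":0.05,"wx":0,"wy":0,"wz":0},{"hand":0.35,"dx":0,"dy":0,"dz":0.05,"wx":0,"wy":0,"wz":0},{"hand":0.3,"dx":0,"dy":0,"dz":0.05,"wx":0,"wy":0,"wz":0},{"hand":0.3,"dx":0,"dy":0,"dz":0,"wx":0,"wy":0,"wz":0}]'
python3 look.py 9
python3 -m handwheel '[{"hand":0.2,"dx":0,"dy":0,"dz":0.05,"wx":0,"wy":0,"wz":0},{"hand":0.1,"dx":0,"dy":0,"dz":0.07,"wx":0,"wy":0,"wz":0},{"hand":0.0,"dx":0,"dy":0,"dz":0.07,"wx":0,"wy":0,"wz":0},{"hand":-0.5,"dx":0,"dy":0,"dz":0.05,"wx":0,"wy":0,"wz":0},{"hand":-1,"dx":0,"dy":0,"dz":0,"wx":0,"wy":0,"wz":0},{"hand":-1,"dx":0,"dy":0,"dz":0,"wx":0,"wy":0,"wz":0}]'
python3 look.py 10
```

```text
time_s: 8.85
position: [0.437, -0.2415, 0.0335]
tcp_rot: [[0.965, -0.262, -0.0], [-0.262, -0.965, 0.0], [-0.0, -0.0, -1.0]]
force: [0.2, 0.9, -2.0]
opening: 0.663
8.85 [ 0.437  -0.2415  0.0335] z [-2.e-04  2.e-04 -1.e+00] yaw -15.19 F [ 0.15  0.88 -2.  ] M [-0.02  0.18  0.  ] op 0.6625 j [-41.8  39.1 108.1  -0.   32.7  63.4]
time_s: 9.5
position: [0.4371, -0.2416, 0.036]
tcp_rot: [[0.965, -0.262, 0.0], [-0.262, -0.965, -0.0], [0.0, 0.0, -1.0]]
force: [0.2, 0.1, -1.9]
opening: 0.44
9.5 [ 0.4371 -0.2416  0.036 ] z [ 1.e-04 -1.e-04 -1.e+00] yaw -15.2 F [ 0.22  0.12 -1.89] M [ 0.    0.27 -0.06] op 0.4403 j [-41.8  38.9 108.1   0.   33.   63.4]
```

View pics/w_10.png

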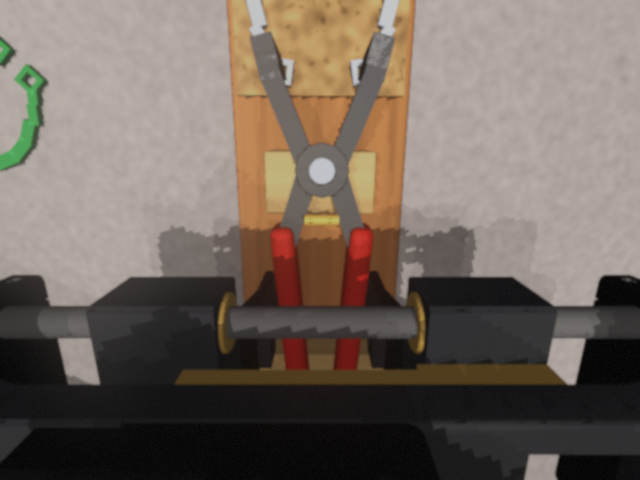

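At the stop: 38.3 mm opening, as calculated. Lift.

```bash
python3 -m handwheel '[{"hand":-1,"dx":0,"dy":0,"dz":0.5,"wx":0,"wy":0,"wz":0},{"hand":-1,"dx":0,"dy":0,"dz":1,"wx":0,"wy":0,"wz":0},{"hand":-1,"dx":0,"dy":0,"dz":2,"wx":0,"wy":0,"wz":0},{"hand":-1,"dx":0,"dy":0,"dz":3,"wx":0,"wy":0,"wz":0},{"hand":-1,"dx":0,"dy":0,"dz":3,"wx":0,"wy":0,"wz":0},{"hand":-1,"dx":0,"dy":0,"dz":3,"wx":0,"wy":0,"wz":0},{"hand":-1,"dx":0,"dy":0,"dz":2.5,"wx":0,"wy":0,"wz":0},{"hand":-1,"dx":0,"dy":0,"dz":0,"wx":0,"wy":0,"wz":0},{"hand":-1,"dx":0,"dy":0,"dz":0,"wx":0,"wy":0,"wz":0}]'
python3 look.py 11 wrist side top
python3 - <<'E'
from h import *
for k in('s_11','t_11'):
    p=np.load(f'pics/{k}.npz',allow_pickle=True)['p']
    if k[0]=='s': save('s_11c',cv2.resize(p[200:340,220:400],(771,600),interpolation=cv2.INTER_CUBIC))
    else: save('t_11c',cv2.resize(p[200:340,340:460],(514,600),interpolation=cv2.INTER_CUBIC))
E
```

```text
time_s: 10.45
position: [0.4369, -0.2414, 0.1865]
tcp_rot: [[0.965, -0.262, 0.001], [-0.262, -0.965, -0.001], [0.001, 0.001, -1.0]]
force: [0.7, -0.5, -2.0]
opening: 0.436
10.55 [ 0.4361 -0.2408  0.1849] z [-0.0022  0.0019 -1.    ] yaw -15.2 F [-0.48 -0.02 -2.99] M [0.   0.3  0.02] op 0.4355 j [-41.8  23.7 102.2  -0.   54.2  63.4]
```

View pics/w_11.png

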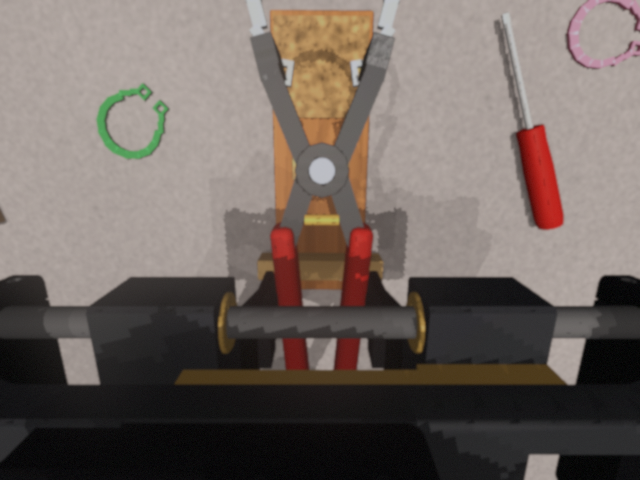

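View pics/s_11c.png

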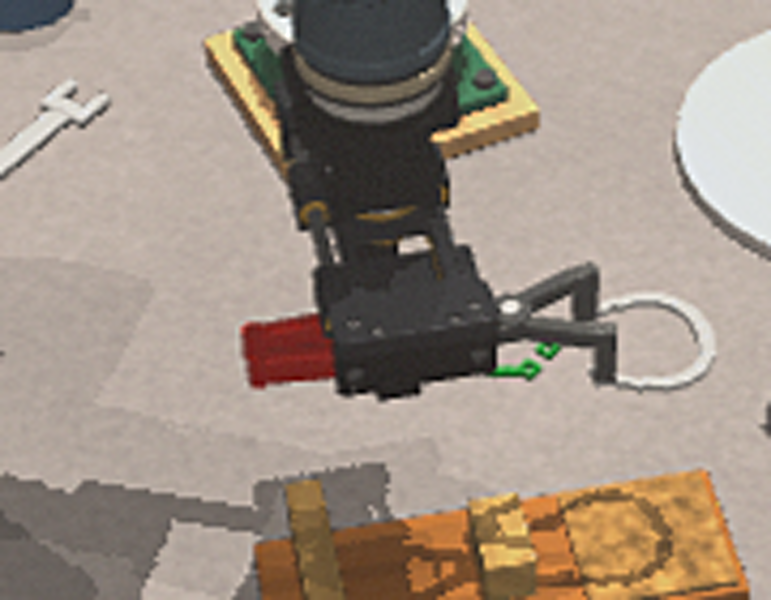

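View pics/t_11c.png

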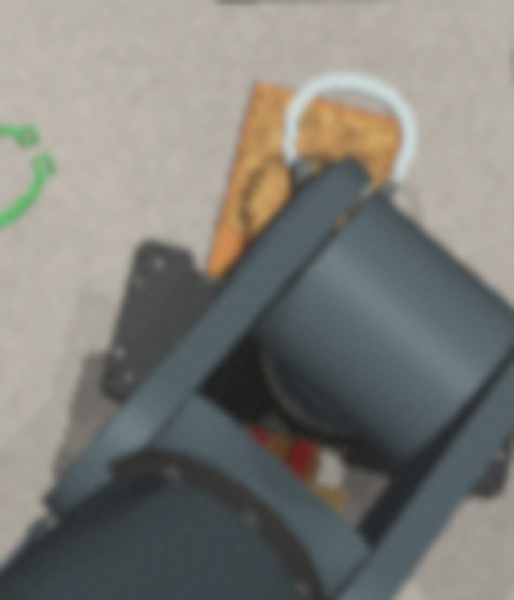

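```bash
python3 - <<'E'
from h import *
R=np.array([[.965,-.262,0],[-.262,-.965,0],[0,0,-1.]])
for k,pos,(u,v) in [('w_8',[.4368,-.2416,.0316],(321,188)),('w_10',[.4371,-.2416,.036],(322,171)),('w_11',[.4365,-.2411,.1855],(322,171))]:
    z=np.load(f'pics/{k}.npz',allow_pickle=True);c=z['c'].item();P=pts(c,z['d'])
    f=lambda u,v:(R.T@(np.median(P[v-2:v+3,u-2:u+3].reshape(-1,3),0)-pos)*1000).round(1)
    print(k,'piv',f(u,v),[ (q,f(*q)) for q in ([(295,55),(348,55)] if k=='w_8' else [(264,48),(382,48),(283,240),(360,240),(258,15),(387,15)])])
# ring in top view
z=np.load('pics/t_11.npz',allow_pickle=True);c=z['c'].item();p=z['p'].astype(int)
m=(p.min(-1)>165)&(p[...,2]>=p[...,0]);m[:,:395]=0;m[:,445:]=0;m[:210]=0;m[250:]=0
print(m.sum());ct=max(cv2.findContours(m.astype(np.uint8),0,1)[0],key=cv2.contourArea).reshape(-1,2);print(ct.min(0),ct.max(0))
pos=np.array([.4365,-.2411,.1855])
# fit circle to outer contour upper half
a=ct[(ct[:,1]<232)]; 
h=cv2.convexHull(ct).reshape(-1,2); A=np.c_[2*h,np.ones(len(h))]; s=np.linalg.lstsq(A,(h**2).sum(1),rcond=None)[0]; print(s[:2],np.sqrt(s[2]+s[0]**2+s[1]**2))
X=plane(c,s[0],s[1],.155);print(X,R.T@(X-pos))
E
```

```text
w_8 piv [ 56.4  -0.5 -24. ] [((295, 55), array([104.8, -10.1, -20.8])), ((348, 55), array([104.9,   9.5, -20.7]))]
w_10 piv [ 63.   -0.1 -22.9] [((264, 48), array([107.6, -21.7, -19.3])), ((382, 48), array([107.4,  22.1, -19.2])), ((283, 240), array([ 35. , -16.1, -24.6])), ((360, 240), array([ 35. ,  15.6, -24.3])), ((258, 15), array([129. , -28.8,  14.6])), ((387, 15), array([129.1,  29.2,  14.9]))]
w_11 piv [ 63.4   0.1 -24.1] [((264, 48), array([108. , -21.5, -20. ])), ((382, 48), array([108. ,  22.3, -19.9])), ((283, 240), array([ 35.5, -16.1, -25.2])), ((360, 240), array([ 35.5,  15.7, -25.4])), ((258, 15), array([129.7, -28.8,  14.3])), ((387, 15), array([129.8,  29.4,  14.3]))]
159
[407 217] [436 242]
[421.24605333 231.65826501] 15.265293838585762
[ 0.56650589 -0.27661079  0.155     ] [0.13475951 0.00020637 0.0305    ]
```

```bash
python3 - <<'E'
from h import *
R=np.array([[.965,-.262,0],[-.262,-.965,0],[0,0,-1.]]);pos=np.array([.4365,-.2411,.1855])
for k,box in (('t_11',(395,445,210,250)),('s_11',(355,390,260,295))):
    z=np.load(f'pics/{k}.npz',allow_pickle=True);c=z['c'].item();p=z['p'].astype(int);P=pts(c,z['d'])
    m=(p.min(-1)>150)&(p[...,2]>=p[...,0]-3);b=np.zeros_like(m);b[box[2]:box[3],box[0]:box[1]]=1;m&=b
    Q=(P[m]-pos)@R*1000; Q=Q[(Q[:,2]>5)&(Q[:,2]<30)];print(k,len(Q),Q.min(0),Q.max(0))
    A=np.c_[Q[:,0]-134,Q[:,1],np.ones(len(Q))];s=np.linalg.lstsq(A,Q[:,2],rcond=None)[0];print(s,'rms',np.std(A@s-Q[:,2]))
z=np.load('pics/w_11.npz',allow_pickle=True);c=z['c'].item();P=pts(c,z['d'])
Q=((P-pos)@R*1000)
for v in range(0,30,3):
  for u in list(range(246,272,3))+list(range(376,400,3)):
    q=Q[v,u]
    if 5<q[2]<30: print((u,v),q.round(1),end=' ')
E
```

```text
t_11 165 [111.22022613 -34.18846335   8.40024455] [164.71339941  32.52452817  22.8503417 ]
[8.27594202e-02 1.70961399e-03 1.53621589e+01] rms 2.703662776272616
s_11 10 [135.58353157 -26.48163135  10.25119857] [165.2608985   29.8535373   17.36321642]
[ 6.33736814e-03 -3.97141230e-02  1.43797968e+01] rms 1.8693116087477275
(246, 0) [136.1 -34.1  15.7] (249, 0) [135.7 -32.6  14.7] (252, 0) [135.9 -31.3  15.2] (255, 0) [135.3 -29.7  13.4] (258, 0) [135.9 -28.6  15.1] (261, 0) [136.7 -27.6  17.3] (385, 0) [135.3  28.   13.3] (388, 0) [135.4  29.4  13.7] (391, 0) [136.2  31.2  15.9] (394, 0) [135.8  32.3  14.9] (397, 0) [135.7  33.6  14.5] (249, 3) [134.4 -32.6  14.1] (252, 3) [134.6 -31.3  14.7] (255, 3) [134.4 -29.9  14.2] (258, 3) [134.3 -28.5  14. ] (261, 3) [134.8 -27.4  15.5] (385, 3) [134.4  28.2  14.2] (388, 3) [134.8  29.8  15.4] (391, 3) [134.9  31.2  15.5] (394, 3) [134.4  32.2  14. ] (397, 3) [134.3  33.5  13.8] (249, 6) [132.8 -32.4  13. ] (252, 6) [133.5 -31.4  15.1] (255, 6) [133.2 -29.9  14. ] (258, 6) [134.1 -29.   16.7] (261, 6) [133.1 -27.2  13.7] (385, 6) [133.3  28.3  
[... 1451 characters left out ...]
5.8  13.9] (382, 21) [127.8  27.5  15.9] (385, 21) [127.1  28.5  13.6] (388, 21) [127.5  30.   14.7] (391, 21) [127.   31.1  13. ] (255, 24) [126.7 -30.7  16.3] (258, 24) [126.2 -29.   14.6] (261, 24) [126.4 -27.8  15.2] (264, 24) [125.9 -26.2  13.7] (379, 24) [126.2  26.   14.5] (382, 24) [126.1  27.3  14.2] (385, 24) [126.   28.6  14. ] (388, 24) [125.9  29.9  13.6] (391, 24) [126.4  31.5  15.1] (255, 27) [124.7 -30.3  13.7] (258, 27) [124.8 -29.   13.8] (261, 27) [124.9 -27.6  14.1] (264, 27) [125.5 -26.6  16.5] (267, 27) [125.9 -25.4  17.8] (379, 27) [125.1  26.1  14.7] (382, 27) [124.7  27.3  13.7] (385, 27) [125.   28.8  14.4] (388, 27) [125.2  30.2  15.1] (391, 27) [125.1  31.5  14.7]
```

```bash
python3 -m handwheel '[{"hand":-1,"dx":0.3,"dy":1.5,"dz":0,"wx":0,"wy":0,"wz":0.015},{"hand":-1,"dx":0.5,"dy":3,"dz":0,"wx":0,"wy":0,"wz":0.02},{"hand":-1,"dx":0.5,"dy":3.5,"dz":0,"wx":0,"wy":0,"wz":0.02},{"hand":-1,"dx":0.5,"dy":3.5,"dz":0,"wx":0,"wy":0,"wz":0.02},{"hand":-1,"dx":0.5,"dy":3.5,"dz":0,"wx":0,"wy":0,"wz":0.02},{"hand":-1,"dx":0.5,"dy":3.5,"dz":0,"wx":0,"wy":0,"wz":0.02},{"hand":-1,"dx":0.5,"dy":3.5,"dz":0,"wx":0,"wy":0,"wz":0.02},{"hand":-1,"dx":0.5,"dy":3.5,"dz":0,"wx":0,"wy":0,"wz":0.02},{"hand":-1,"dx":0.5,"dy":3.5,"dz":0,"wx":0,"wy":0,"wz":0.02},{"hand":-1,"dx":0.5,"dy":3.5,"dz":0,"wx":0,"wy":0,"wz":0.02}]'
python3 -m handwheel '[{"hand":-1,"dx":0.4,"dy":3,"dz":0,"wx":0,"wy":0,"wz":0.02},{"hand":-1,"dx":0.4,"dy":2.5,"dz":0,"wx":0,"wy":0,"wz":0.02},{"hand":-1,"dx":0.4,"dy":1.5,"dz":0,"wx":0,"wy":0,"wz":0.02},{"hand":-1,"dx":0.2,"dy":0.3,"dz":0,"wx":0,"wy":0,"wz":0.01},{"hand":-1,"dx":0,"dy":0,"dz":0,"wx":0,"wy":0,"wz":0},{"hand":-1,"dx":0,"dy":0,"dz":0,"wx":0,"wy":0,"wz":0}]'
python3 look.py 12
```

```text
time_s: 11.6
position: [0.4838, 0.0859, 0.185]
tcp_rot: [[0.998, -0.068, -0.003], [-0.068, -0.998, 0.001], [-0.003, -0.0, -1.0]]
force: [0.6, -0.1, -1.9]
opening: 0.44
time_s: 12.2
position: [0.4987, 0.1555, 0.1856]
tcp_rot: [[1.0, -0.001, -0.001], [-0.001, -1.0, -0.001], [-0.001, 0.001, -1.0]]
force: [0.3, -1.0, -1.8]
opening: 0.436
12.2 [0.4987 0.1555 0.1856] z [-1.1e-03 -5.0e-04 -1.0e+00] yaw -0.07 F [ 0.33 -0.97 -1.8 ] M [-0.04  0.26 -0.01] op 0.4358 j [ 5.1 25.3 98.9 -0.  55.8 95.1]
```

View pics/w_12.png

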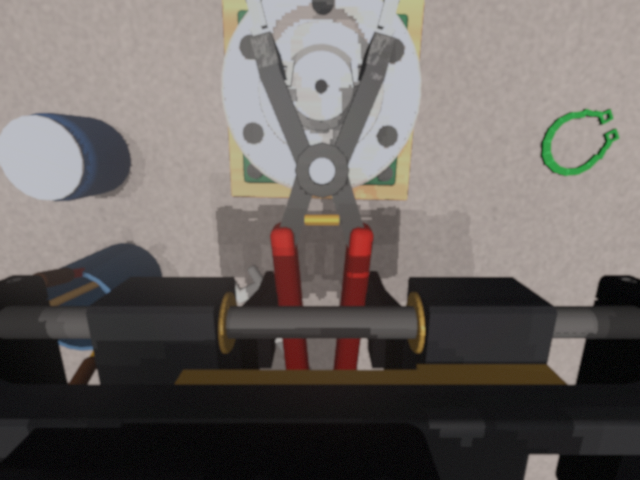

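```bash
python3 - <<'E'
from h import *
z=np.load('pics/w_12.npz',allow_pickle=True);c=z['c'].item();p=z['p'];P=pts(c,z['d'])
g=cv2.cvtColor(p,cv2.COLOR_RGB2GRAY);w=(120-g[78:95,312:331].astype(float)).clip(0);v,u=np.mgrid[78:95,312:331];uu,vv=(w*u).sum()/w.sum(),(w*v).sum()/w.sum();print('dot',uu,vv)
s=bot.read_state();print(s['position'])
for zz in(.1214,):X=plane(c,uu,vv,zz);print(X,X-s['position'])
print('depth z top',np.median(P[80:100,300:345,2]), 'hub',np.median(P[100:130,262:272,2]),P[60:75,345:352,2].mean(),'rim',np.median(P[100:120,235:245,2]))
# pivot screw centroid
m=(g[155:188,305:340]>190);v,u=np.nonzero(m);print('screw',u.mean()+305,v.mean()+155, plane(c,u.mean()+305,v.mean()+155,s['position'][2]+.024)-s['position'])
E
```

```text
dot 320.75 85.92422731804587
[0.49877512 0.15537354 0.18573051]
[0.6056103  0.15586157 0.1214    ] [ 0.10683518  0.00048803 -0.06433051]
depth z top 0.12054281437262902 hub 0.0990741387026716 0.12490805739058178 rim 0.09052329874046519
screw nan nan [nan nan nan]<stdin>:8: RuntimeWarning: Mean of empty slice.
  ret = ret.dtype.type(ret / rcount)
```

```bash
python3 -m handwheel '[{"hand":-1,"dx":-1,"dy":0.05,"dz":0,"wx":0,"wy":0,"wz":0},{"hand":-1,"dx":-1.2,"dy":0,"dz":0,"wx":0,"wy":0,"wz":0},{"hand":-1,"dx":-0.54,"dy":0,"dz":0,"wx":0,"wy":0,"wz":0},{"hand":-1,"dx":0,"dy":0,"dz":-1,"wx":0,"wy":0,"wz":0},{"hand":-1,"dx":0,"dy":0,"dz":-1.5,"wx":0,"wy":0,"wz":0},{"hand":-1,"dx":0,"dy":0,"dz":-1,"wx":0,"wy":0,"wz":0},{"hand":-1,"dx":0,"dy":0,"dz":-0.3,"wx":0,"wy":0,"wz":0},{"hand":-1,"dx":0,"dy":0,"dz":0,"wx":0,"wy":0,"wz":0},{"hand":-1,"dx":0,"dy":0,"dz":0,"wx":0,"wy":0,"wz":0}]'
python3 look.py 13 wrist side top
python3 - <<'E'
from h import *
p=np.load('pics/s_13.npz',allow_pickle=True)['p'];save('s_13c',cv2.resize(p[130:230,240:370],(780,600),interpolation=cv2.INTER_CUBIC))
p=np.load('pics/t_13.npz',allow_pickle=True)['p'];save('t_13c',cv2.resize(p[180:270,190:280],(600,600),interpolation=cv2.INTER_CUBIC))
E
```

```text
time_s: 13.15
position: [0.4721, 0.1569, 0.1481]
tcp_rot: [[1.0, -0.0, 0.001], [-0.0, -1.0, 0.0], [0.001, -0.0, -1.0]]
force: [0.2, 0.2, -1.4]
opening: 0.436
13.25 [0.4722 0.157  0.1484] z [ 1.2e-03  1.0e-04 -1.0e+00] yaw -0.01 F [-0.77  0.62 -2.01] M [-0.06  0.29  0.02] op 0.4403 j [  5.5  26.9 104.5  -0.   48.5  95.5]
```

View pics/w_13.png

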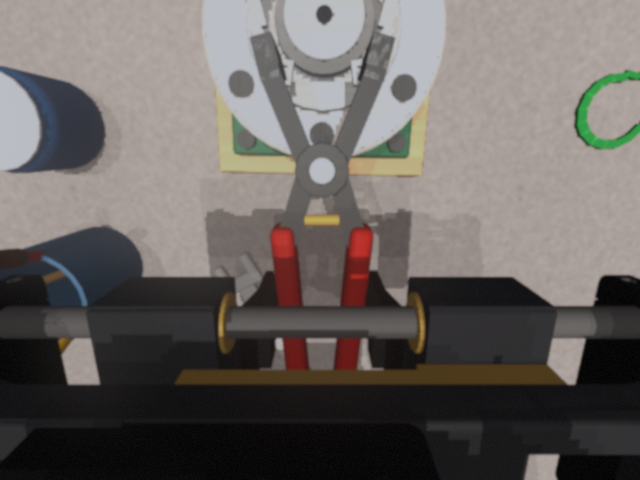

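View pics/s_13c.png

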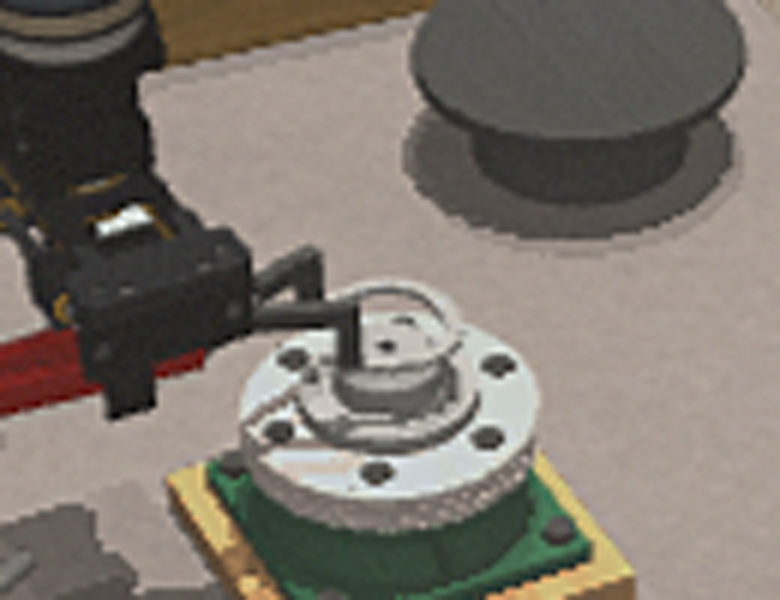

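View pics/t_13c.png

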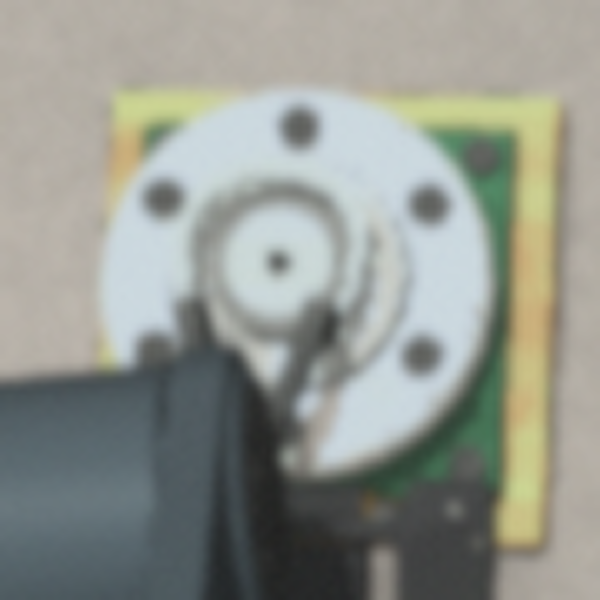

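```bash
cat > rel.py <<'E'
import sys
from h import *
k,x0,x1,y0,y1=sys.argv[1],*map(int,sys.argv[2:6])
z=np.load(f'pics/{k}.npz',allow_pickle=True);c=z['c'].item();p=z['p'];P=pts(c,z['d'])
g=cv2.cvtColor(p,cv2.COLOR_RGB2GRAY).astype(float);w=(120-g[y0:y1,x0:x1]).clip(0);v,u=np.mgrid[y0:y1,x0:x1];uu,vv=(w*u).sum()/w.sum(),(w*v).sum()/w.sum()
# camera->tool is fixed: TCP from the camera pose (offset in camera axes taken from start)
s=bot.read_state();X=plane(c,uu,vv,.1214);print('dot px',uu,vv,'world',X.round(4),'rel TCP mm',((X-s['position'])*1000).round(1),s['position'].round(4))
pv=plane(c,322,171,s['position'][2]+.024);print('pivot rel',((pv-s['position'])*1000).round(1))
E
python3 rel.py w_13 314 334 6 23
```

```text
dot px 323.8658654362056 13.86972851164288 world [0.6055 0.1559 0.1214] rel TCP mm [133.4  -1.1 -27. ] [0.4721 0.157  0.1484]
pivot rel [63.1 -0.2 24. ]
```

```bash
python3 -m handwheel '[{"hand":-1,"dx":-0.1,"dy":-0.1,"dz":0,"wx":0,"wy":0,"wz":0},{"hand":-1,"dx":0,"dy":0,"dz":-0.4,"wx":0,"wy":0,"wz":0},{"hand":-1,"dx":0,"dy":0,"dz":-0.4,"wx":0,"wy":0,"wz":0},{"hand":-1,"dx":0,"dy":0,"dz":-0.3,"wx":0,"wy":0,"wz":0},{"hand":-1,"dx":0,"dy":0,"dz":0,"wx":0,"wy":0,"wz":0},{"hand":-1,"dx":0,"dy":0,"dz":0,"wx":0,"wy":0,"wz":0}]'
python3 look.py 14 side top wrist; python3 rel.py w_14 314 334 0 16
python3 - <<'E'
from h import *
p=np.load('pics/s_14.npz',allow_pickle=True)['p'];save('s_14c',cv2.resize(p[150:220,270:350],(686,600),interpolation=cv2.INTER_CUBIC))
p=np.load('pics/t_14.npz',allow_pickle=True)['p'];save('t_14c',cv2.resize(p[190:250,205:265],(600,600),interpolation=cv2.INTER_CUBIC))
E
```

```text
time_s: 13.9
position: [0.4706, 0.1559, 0.1367]
tcp_rot: [[1.0, -0.0, -0.0], [-0.0, -1.0, -0.0], [-0.0, 0.0, -1.0]]
force: [-0.3, -0.9, -2.3]
opening: 0.438
14.0 [0.4708 0.1559 0.137 ] z [ 1.e-04  0.e+00 -1.e+00] yaw -0.01 F [ 0.2   0.63 -1.87] M [-0.08  0.28  0.01] op 0.4328 j [  5.4  28.  105.2   0.   46.8  95.4]
dot px 321.88254422476587 4.3009885535900105 world [0.6044 0.1558 0.1214] rel TCP mm [ 1.336e+02 -1.000e-01 -1.560e+01] [0.4708 0.1559 0.137 ]
pivot rel [63.1 -0.1 24. ]
```

View pics/w_14.png

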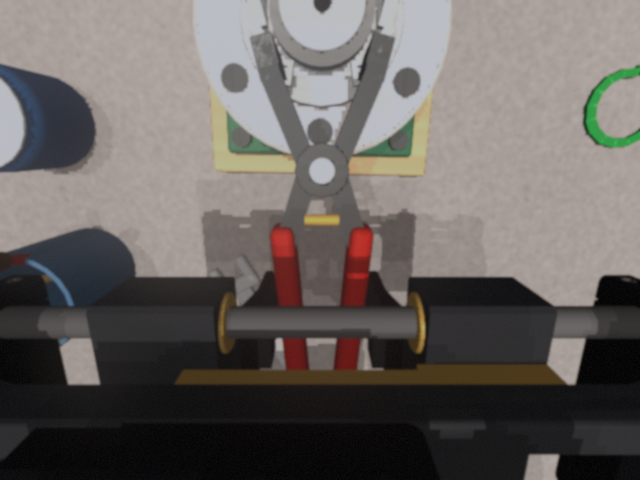

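View pics/s_14c.png

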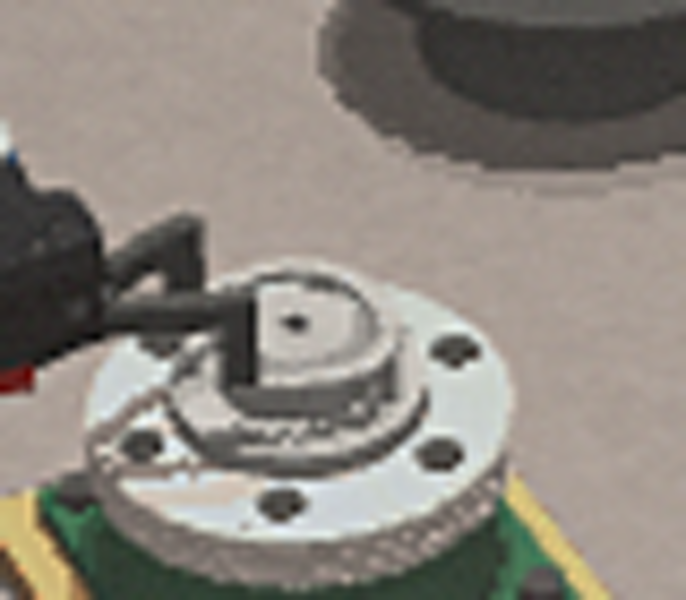

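View pics/t_14c.png

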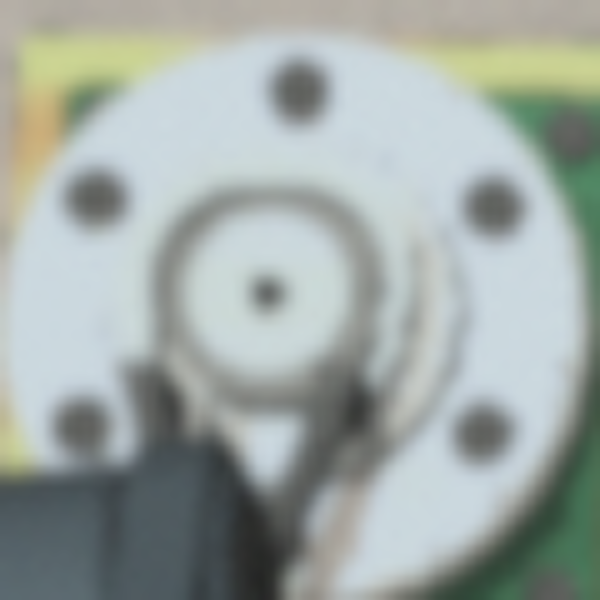

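```bash
python3 -m handwheel '[{"hand":-1,"dx":0,"dy":0,"dz":-0.3,"wx":0,"wy":0,"wz":0},{"hand":-1,"dx":0,"dy":0,"dz":-0.2,"wx":0,"wy":0,"wz":0},{"hand":-1,"dx":0,"dy":0,"dz":0,"wx":0,"wy":0,"wz":0}]'
python3 -m handwheel '[{"hand":-1,"dx":0,"dy":0,"dz":-0.2,"wx":0,"wy":0,"wz":0},{"hand":-1,"dx":0,"dy":0,"dz":-0.2,"wx":0,"wy":0,"wz":0},{"hand":-1,"dx":0,"dy":0,"dz":0,"wx":0,"wy":0,"wz":0},{"hand":-1,"dx":0,"dy":0,"dz":0,"wx":0,"wy":0,"wz":0}]'
python3 -m handwheel '[{"hand":-1,"dx":0,"dy":0,"dz":-0.2,"wx":0,"wy":0,"wz":0},{"hand":-1,"dx":0,"dy":0,"dz":-0.2,"wx":0,"wy":0,"wz":0},{"hand":-1,"dx":0,"dy":0,"dz":0,"wx":0,"wy":0,"wz":0},{"hand":-1,"dx":0,"dy":0,"dz":0,"wx":0,"wy":0,"wz":0}]'
cat > st.py <<'E'
from h import *
import sys
F=[];s=bot.read_state()
print(s['time_s'],s['position'].round(4),'F',s['force'].round(2),'M',s['moment'].round(2),'op',round(s['opening'],3),'z',s['tcp_rot'][:,2].round(3))
E
python3 st.py
```

```text
time_s: 14.35
position: [0.4705, 0.1559, 0.1316]
tcp_rot: [[1.0, -0.0, -0.001], [-0.0, -1.0, -0.0], [-0.001, 0.0, -1.0]]
force: [-0.5, -0.8, -1.5]
opening: 0.434
time_s: 14.75
position: [0.4706, 0.1559, 0.1279]
tcp_rot: [[1.0, -0.0, -0.0], [-0.0, -1.0, 0.0], [-0.0, -0.0, -1.0]]
force: [0.0, 0.1, -2.1]
opening: 0.433
time_s: 15.15
position: [0.4706, 0.1559, 0.1239]
tcp_rot: [[1.0, -0.0, -0.0], [-0.0, -1.0, -0.0], [-0.0, 0.0, -1.0]]
force: [1.1, -0.1, -1.9]
opening: 0.436
15.15 [0.4706 0.1559 0.1239] F [ 1.15 -0.06 -1.93] M [-0.04  0.27 -0.01] op 0.436 z [-0. -0. -1.]
```

```bash
python3 -m handwheel '[{"hand":-1,"dx":0,"dy":0,"dz":-0.2,"wx":0,"wy":0,"wz":0},{"hand":-1,"dx":0,"dy":0,"dz":-0.1,"wx":0,"wy":0,"wz":0},{"hand":-1,"dx":0,"dy":0,"dz":0,"wx":0,"wy":0,"wz":0},{"hand":-1,"dx":0,"dy":0,"dz":0,"wx":0,"wy":0,"wz":0}]';python3 st.py
for i in 1; do python3 -m handwheel '[{"hand":-1,"dx":0,"dy":0,"dz":-0.1,"wx":0,"wy":0,"wz":0},{"hand":-1,"dx":0,"dy":0,"dz":0,"wx":0,"wy":0,"wz":0},{"hand":-1,"dx":0,"dy":0,"dz":0,"wx":0,"wy":0,"wz":0}]'>/dev/null; python3 st.py; done
python3 -m handwheel '[{"hand":-1,"dx":0,"dy":0,"dz":-0.1,"wx":0,"wy":0,"wz":0},{"hand":-1,"dx":0,"dy":0,"dz":0,"wx":0,"wy":0,"wz":0},{"hand":-1,"dx":0,"dy":0,"dz":0,"wx":0,"wy":0,"wz":0}]'>/dev/null;python3 st.py
```

```text
time_s: 15.55
position: [0.4706, 0.1559, 0.1209]
tcp_rot: [[1.0, -0.0, -0.0], [-0.0, -1.0, -0.0], [-0.0, 0.0, -1.0]]
force: [-0.1, -0.9, -1.5]
opening: 0.437
15.55 [0.4706 0.1559 0.1209] F [-0.12 -0.89 -1.5 ] M [-0.05  0.26 -0.01] op 0.437 z [-0. -0. -1.]
15.85 [0.4707 0.1559 0.12  ] F [-0.71  0.41 -2.03] M [-0.07  0.22 -0.02] op 0.437 z [ 0.  0. -1.]
16.15 [0.4707 0.1559 0.1189] F [-0.27  0.4  -1.77] M [-0.09  0.2  -0.02] op 0.438 z [ 0.  0. -1.]
```

```bash
python3 -m handwheel '[{"hand":-1,"dx":0,"dy":0,"dz":-0.1,"wx":0,"wy":0,"wz":0},{"hand":-1,"dx":0,"dy":0,"dz":0,"wx":0,"wy":0,"wz":0},{"hand":-1,"dx":0,"dy":0,"dz":0,"wx":0,"wy":0,"wz":0}]'>/dev/null;python3 st.py
python3 -m handwheel '[{"hand":-1,"dx":0,"dy":0,"dz":-0.1,"wx":0,"wy":0,"wz":0},{"hand":-1,"dx":0,"dy":0,"dz":0,"wx":0,"wy":0,"wz":0},{"hand":-1,"dx":0,"dy":0,"dz":0,"wx":0,"wy":0,"wz":0}]'>/dev/null;python3 st.py
```

```text
16.45 [0.4706 0.1559 0.1179] F [-0.19  0.25 -2.11] M [-0.03  0.2  -0.04] op 0.439 z [-0.  0. -1.]
16.75 [0.4707 0.1559 0.1169] F [-0.3   0.52 -1.87] M [0.03 0.24 0.06] op 0.438 z [-0. -0. -1.]
```

```bash
python3 -m handwheel '[{"hand":-1,"dx":0,"dy":0,"dz":-0.05,"wx":0,"wy":0,"wz":0},{"hand":-1,"dx":0,"dy":0,"dz":0,"wx":0,"wy":0,"wz":0},{"hand":-1,"dx":0,"dy":0,"dz":0,"wx":0,"wy":0,"wz":0}]'>/dev/null;python3 st.py
python3 look.py 15 side
python3 - <<'E'
from h import *
p=np.load('pics/s_15.npz',allow_pickle=True)['p'];save('s_15c',cv2.resize(p[155:225,265:345],(686,600),interpolation=cv2.INTER_CUBIC))
E
```

```text
17.05 [0.4706 0.1559 0.1165] F [-0.69 -0.09 -1.18] M [-0.04  0.27 -0.01] op 0.438 z [-0.  0. -1.]
17.05 [0.4706 0.1559 0.1165] z [-0.  0. -1.] yaw -0.01 F [-0.69 -0.09 -1.18] M [-0.04  0.27 -0.01] op 0.4377 j [  5.4  30.  106.1   0.   43.9  95.4]
```

View pics/s_15c.png

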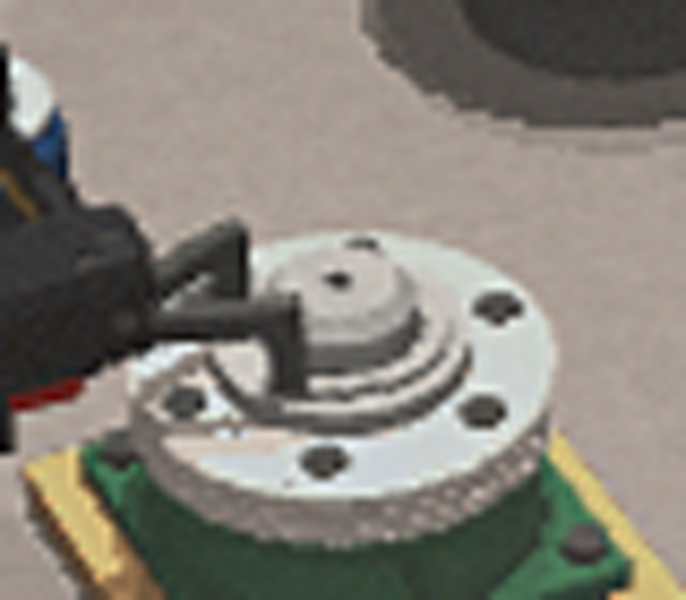

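```bash
python3 -m handwheel '[{"hand":-1,"dx":0,"dy":0,"dz":-0.05,"wx":0,"wy":0,"wz":0}]'>/dev/null;python3 st.py
python3 -m handwheel '[{"hand":-1,"dx":0,"dy":0,"dz":0,"wx":0,"wy":0,"wz":0}]'>/dev/null;python3 st.py
python3 -m handwheel '[{"hand":-1,"dx":0,"dy":0,"dz":-0.05,"wx":0,"wy":0,"wz":0}]'>/dev/null;python3 st.py
python3 -m handwheel '[{"hand":-1,"dx":0,"dy":0,"dz":0,"wx":0,"wy":0,"wz":0}]'>/dev/null;python3 st.py
python3 -m handwheel '[{"hand":-1,"dx":0,"dy":0,"dz":0,"wx":0,"wy":0,"wz":0}]'>/dev/null;python3 st.py
```

```text
17.2 [0.4706 0.1559 0.116 ] F [-0.87  0.17 -1.02] M [-0.02  0.26 -0.08] op 0.439 z [-0.  0. -1.]
17.3 [0.4706 0.1559 0.1159] F [-0.91  0.2  -1.55] M [-0.04  0.29  0.07] op 0.438 z [-0.  0. -1.]
17.4 [0.4706 0.1559 0.1154] F [-0.1  -0.22 -1.83] M [-0.04  0.24 -0.03] op 0.434 z [-0. -0. -1.]
17.5 [0.4706 0.1559 0.1154] F [-0.54  0.17 -0.72] M [-0.04  0.23 -0.01] op 0.44 z [-0. -0. -1.]
17.6 [0.4706 0.1559 0.1154] F [ 0.64  0.06 -2.2 ] M [-0.04  0.28  0.03] op 0.437 z [-0. -0. -1.]
```

```bash
python3 -m handwheel '[{"hand":-1,"dx":0,"dy":0,"dz":-0.05,"wx":0,"wy":0,"wz":0}]'>/dev/null;python3 st.py
python3 -m handwheel '[{"hand":-1,"dx":0,"dy":0,"dz":0,"wx":0,"wy":0,"wz":0}]'>/dev/null;python3 st.py
python3 -m handwheel '[{"hand":-1,"dx":0,"dy":0,"dz":-0.05,"wx":0,"wy":0,"wz":0}]'>/dev/null;python3 st.py
python3 -m handwheel '[{"hand":-1,"dx":0,"dy":0,"dz":0,"wx":0,"wy":0,"wz":0}]'>/dev/null;python3 st.py
python3 -m handwheel '[{"hand":-1,"dx":0,"dy":0,"dz":-0.05,"wx":0,"wy":0,"wz":0}]'>/dev/null;python3 st.py
python3 -m handwheel '[{"hand":-1,"dx":0,"dy":0,"dz":0,"wx":0,"wy":0,"wz":0}]'>/dev/null;python3 st.py
```

```text
17.7 [0.4707 0.1559 0.115 ] F [-0.67  0.17 -0.32] M [-0.09  0.28  0.  ] op 0.438 z [ 0.  0. -1.]
17.8 [0.4706 0.1559 0.1149] F [-0.56 -0.84 -0.56] M [-0.12  0.22  0.02] op 0.435 z [-0.  0. -1.]
17.9 [0.4706 0.1559 0.1145] F [-0.6  -0.88 -1.43] M [-0.03  0.27 -0.08] op 0.429 z [-0.  0. -1.]
18.0 [0.4706 0.1559 0.1144] F [-0.39  0.11 -0.29] M [-0.05  0.25  0.04] op 0.433 z [-0.  0. -1.]
18.1 [0.4707 0.1559 0.114 ] F [-0.68  0.28 -0.8 ] M [-0.03  0.31  0.02] op 0.434 z [ 0. -0. -1.]
18.2 [0.4706 0.1559 0.1139] F [ 0.03 -0.14 -1.26] M [-0.1   0.24  0.02] op 0.438 z [-0.  0. -1.]
```

```bash
python3 -m handwheel '[{"hand":-1,"dx":0,"dy":0,"dz":-0.05,"wx":0,"wy":0,"wz":0}]'>/dev/null;python3 st.py
python3 -m handwheel '[{"hand":-1,"dx":0,"dy":0,"dz":0,"wx":0,"wy":0,"wz":0}]'>/dev/null;python3 st.py
python3 -m handwheel '[{"hand":-1,"dx":0,"dy":0,"dz":-0.05,"wx":0,"wy":0,"wz":0}]'>/dev/null;python3 st.py
python3 -m handwheel '[{"hand":-1,"dx":0,"dy":0,"dz":0,"wx":0,"wy":0,"wz":0}]'>/dev/null;python3 st.py
python3 -m handwheel '[{"hand":-1,"dx":0,"dy":0,"dz":-0.05,"wx":0,"wy":0,"wz":0}]'>/dev/null;python3 st.py
python3 -m handwheel '[{"hand":-1,"dx":0,"dy":0,"dz":0,"wx":0,"wy":0,"wz":0}]'>/dev/null;python3 st.py
```

```text
18.3 [0.4706 0.1559 0.1135] F [-0.03 -0.77 -0.68] M [-0.08  0.25  0.01] op 0.44 z [-0.  0. -1.]
18.4 [0.4706 0.1559 0.1134] F [-0.39 -0.77  0.74] M [-0.05  0.26  0.01] op 0.432 z [-0.  0. -1.]
18.5 [0.4706 0.1559 0.113 ] F [-0.97  0.01 -0.99] M [-0.03  0.28  0.  ] op 0.435 z [ 0.  0. -1.]
18.6 [0.4706 0.1559 0.1129] F [-1.26  0.1  -0.91] M [-0.03  0.25 -0.02] op 0.437 z [-0.  0. -1.]
18.7 [0.4707 0.1559 0.1125] F [-0.5   0.64 -0.51] M [-0.04  0.28  0.05] op 0.436 z [ 0.  0. -1.]
18.8 [0.4706 0.1559 0.1124] F [-0.74  0.94 -0.58] M [-0.03  0.26  0.03] op 0.438 z [-0. -0. -1.]
```

```bash
python3 -m handwheel '[{"hand":-1,"dx":0,"dy":0,"dz":-0.05,"wx":0,"wy":0,"wz":0}]'>/dev/null;python3 st.py
python3 -m handwheel '[{"hand":-1,"dx":0,"dy":0,"dz":0,"wx":0,"wy":0,"wz":0}]'>/dev/null;python3 st.py
python3 -m handwheel '[{"hand":-1,"dx":0,"dy":0,"dz":-0.05,"wx":0,"wy":0,"wz":0}]'>/dev/null;python3 st.py
python3 -m handwheel '[{"hand":-1,"dx":0,"dy":0,"dz":0,"wx":0,"wy":0,"wz":0}]'>/dev/null;python3 st.py
python3 -m handwheel '[{"hand":-1,"dx":0,"dy":0,"dz":-0.04,"wx":0,"wy":0,"wz":0}]'>/dev/null;python3 st.py
python3 -m handwheel '[{"hand":-1,"dx":0,"dy":0,"dz":0,"wx":0,"wy":0,"wz":0}]'>/dev/null;python3 st.py
```

```text
18.9 [0.4707 0.1559 0.112 ] F [-0.5  -0.88 -1.12] M [-0.08  0.28  0.03] op 0.433 z [ 0. -0. -1.]
19.0 [0.4706 0.1559 0.1119] F [-1.45  1.27 -0.62] M [-0.07  0.3   0.01] op 0.439 z [-0. -0. -1.]
19.1 [0.4707 0.1559 0.1115] F [-0.71  0.34 -0.19] M [-0.05  0.22  0.01] op 0.434 z [ 0. -0. -1.]
19.2 [0.4706 0.1559 0.1114] F [-0.81 -0.4  -0.31] M [-0.03  0.26  0.06] op 0.434 z [-0.  0. -1.]
19.3 [0.4706 0.1559 0.1111] F [-1.7   0.09  0.28] M [-0.    0.25  0.05] op 0.439 z [ 0.  0. -1.]
19.4 [0.4707 0.1559 0.111 ] F [-0.67 -0.17 -1.39] M [-0.06  0.26  0.04] op 0.439 z [-0. -0. -1.]
```

```bash
python3 look.py 16 wrist side; cat > tilt.py <<'E'
import sys
from h import *
k=sys.argv[1];s=bot.read_state();z=np.load(f'pics/{k}.npz',allow_pickle=True);c=z['c'].item();P=(pts(c,z['d'])-s['position'])@s['tcp_rot']*1000
def f(u,v):return np.median(P[v-4:v+5,u-4:u+5].reshape(-1,3),0).round(2)
q=[tuple(map(int,a.split(','))) for a in sys.argv[2:]] or [(322,171),(264,48),(382,48),(275,75),(372,75),(283,240),(360,240)]
print([(a,f(*a)) for a in q])
E
for k in w_11 w_14 w_16; do python3 tilt.py $k; done
python3 - <<'E'
from h import *
p=np.load('pics/s_16.npz',allow_pickle=True)['p'];save('s_16c',cv2.resize(p[155:225,265:345],(686,600),interpolation=cv2.INTER_CUBIC))
E
```

```text
19.45 [0.4706 0.1559 0.111 ] z [-0.  0. -1.] yaw -0.01 F [-0.78 -0.46  0.07] M [-0.07  0.24 -0.02] op 0.4384 j [  5.4  30.6 106.4   0.   43.1  95.4]
[((322, 171), array([ 27.07, 413.65, -98.56])), ((264, 48), array([ 75.77, 404.53, -94.4 ])), ((382, 48), array([ 64.36, 446.81, -94.35])), ((275, 75), array([ 65.93, 405.7 , -94.5 ])), ((372, 75), array([ 56.46, 441.15, -94.62])), ((283, 240), array([  4.3 , 390.8 , -99.76])), ((360, 240), array([ -3.95, 421.48, -99.75]))]
[((322, 171), array([ 63.14,   0.12, -49.2 ])), ((264, 48), array([107.84, -21.46, -44.99])), ((382, 48), array([107.89,  22.34, -45.05])), ((275, 75), array([ 98.61, -17.63, -45.1 ])), ((372, 75), array([ 98.53,  18.96, -45.39])), ((283, 240), array([ 35.09, -15.92, -50.38])), ((360, 240), array([ 35.18,  15.86, -50.34]))]
[((322, 171), array([ 63.15,   0.14, -24.83])), ((264, 48), array([107.09, -21.01, -21.87])), ((382, 48), array([107.02,  21.9 , -22.07])), ((275, 75), array([ 97.98, -17.37, -21.91])), ((372, 75), array([ 97.94,  18.58, -22.09])), ((283, 240), array([ 35.39, -15.77, -25.29])), ((360, 240), array([ 35.4 ,  15.76, -25.29]))]
```

View pics/w_16.png

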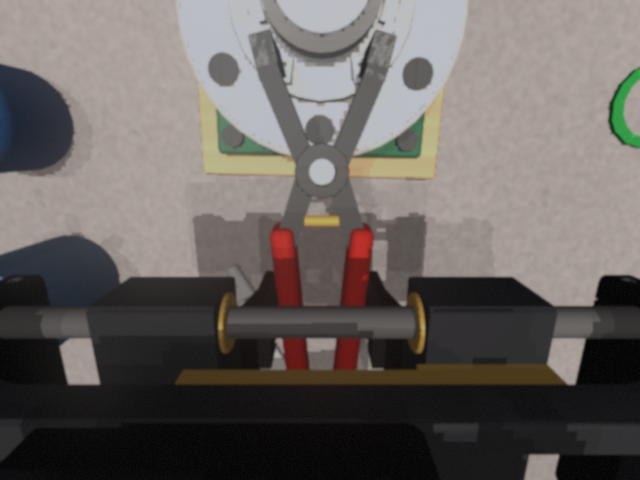

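View pics/s_16c.png

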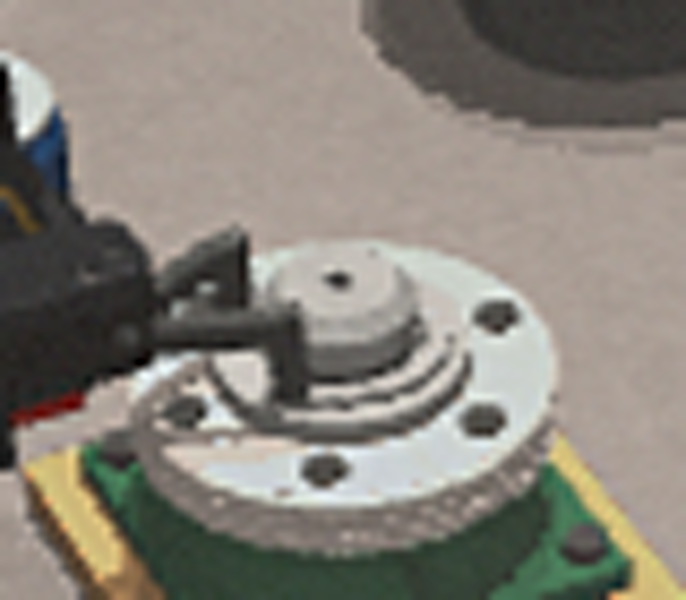

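```bash
cat > hub.py <<'E'
import sys
from h import *
for k in sys.argv[1:]:
    z=np.load(f'pics/{k}.npz',allow_pickle=True);c=z['c'].item();P=pts(c,z['d']);p=z['p'].astype(int)
    C=np.array([.6045,.1558]);r=np.hypot(P[...,0]-C[0],P[...,1]-C[1])
    def zz(lo,hi,zl,zh):
        m=(r>lo)&(r<hi)&(P[...,2]>zl)&(P[...,2]<zh);return round(float(np.mean(P[...,2][m]))*1000,2),int(m.sum())
    brd=(P[...,2]<.03)&(P[...,2]>.008)&(p[...,0]>150)&(p[...,2]<140)&(r<.12)
    print(k,'top',zz(0,.017,.115,.127),'hub',zz(.034,.040,.09,.108),'rim',zz(.05,.066,.08,.1),'board',round(float(np.mean(P[...,2][brd]))*1000,2),brd.sum())
E
python3 hub.py w_12 w_13 w_14 w_16
```

```text
w_12 top (120.5, 2640) hub (99.47, 1676) rim (90.65, 9712) board 17.49 3752
w_13 top (120.48, 3315) hub (99.47, 968) rim (90.65, 9121) board 17.46 3831
w_14 top (120.47, 2856) hub (99.49, 1325) rim (90.66, 9688) board 17.46 4210
w_16 top (120.42, 1671) hub (96.17, 2304) rim (87.09, 11261) board 17.44 5168
```

Depth on the pulley rim gives precise feedback: the pulley is 3.57 mm down, near its stop. The ring needs about 2.4 mm, so I raise about 1.1 mm and check.

```bash
python3 -m handwheel '[{"hand":-1,"dx":0,"dy":0,"dz":0.06,"wx":0,"wy":0,"wz":0},{"hand":-1,"dx":0,"dy":0,"dz":0.06,"wx":0,"wy":0,"wz":0},{"hand":-1,"dx":0,"dy":0,"dz":0,"wx":0,"wy":0,"wz":0}]'
python3 look.py 17; python3 hub.py w_17; python3 tilt.py w_17
```

```text
time_s: 19.8
position: [0.4708, 0.1559, 0.1123]
tcp_rot: [[1.0, -0.0, 0.0], [-0.0, -1.0, 0.0], [0.0, -0.0, -1.0]]
force: [-0.1, -0.3, 0.1]
opening: 0.434
19.8 [0.4708 0.1559 0.1123] z [ 3.e-04  0.e+00 -1.e+00] yaw -0.01 F [-0.13 -0.29  0.1 ] M [-0.08  0.27  0.02] op 0.4336 j [  5.4  30.4 106.3  -0.   43.3  95.4]
w_17 top (120.39, 1771) hub (97.14, 2309) rim (88.07, 11219) board 17.43 5121
[((322, 171), array([ 63.12,   0.13, -24.52])), ((264, 48), array([107.13, -21.01, -21.49])), ((382, 48), array([107.21,  21.95, -21.72])), ((275, 75), array([ 98.  , -17.41, -21.6 ])), ((372, 75), array([ 98.07,  18.67, -21.55])), ((283, 240), array([ 35.25, -15.82, -25.05])), ((360, 240), array([ 35.22,  15.77, -25.08]))]
```

```bash
cat > ringz.py <<'E'
import sys
from h import *
k=sys.argv[1]
z=np.load(f'pics/{k}.npz',allow_pickle=True);c=z['c'].item();P=pts(c,z['d'])*1000
p=z['p'];save(k+'c',cv2.resize(p[0:120,225:425],(800,480),interpolation=cv2.INTER_CUBIC))
C=np.array([604.5,155.8]);r=np.hypot(P[...,0]-C[0],P[...,1]-C[1])
for lo in range(22,44,2):
    m=(r>lo)&(r<lo+2)&(P[...,2]<118)
    for n,mm in(('L',P[...,1]>C[1]+15),('R',P[...,1]<C[1]-15)):
        q=P[m&mm]; 
        if len(q): print(lo,n,len(q),np.percentile(q[:,2],[10,50,90]).round(1),'x',q[:,0].min().round(0),q[:,0].max().round(0),end=' | ')
    print()
E
python3 ringz.py w_17
```

```text
22 L 240 [112.6 114.9 116.3] x 586.0 600.0 | 22 R 236 [113.3 115.1 116.6] x 586.0 600.0 | 
24 L 279 [ 96.1  97.4 113.3] x 584.0 602.0 | 24 R 287 [ 96.2  97.5 113.6] x 584.0 601.0 | 
26 L 213 [ 96.2  98.6 101.6] x 581.0 606.0 | 26 R 227 [ 96.   97.4 101.2] x 581.0 606.0 | 
28 L 205 [ 99.7 100.8 102.3] x 579.0 605.0 | 28 R 221 [ 99.1 100.7 102.4] x 579.0 606.0 | 
30 L 197 [ 99.7 100.9 102.1] x 577.0 605.0 | 30 R 209 [ 99.5 101.  102.3] x 577.0 605.0 | 
32 L 158 [ 96.9 100.6 102.1] x 574.0 605.0 | 32 R 172 [ 97.7 100.8 102.4] x 574.0 605.0 | 
34 L 202 [ 96.   97.2 106. ] x 572.0 606.0 | 34 R 193 [ 96.1  97.4 107.2] x 572.0 606.0 | 
36 L 241 [96.1 97.  98.3] x 570.0 606.0 | 36 R 228 [95.9 97.  98.6] x 570.0 606.0 | 
38 L 296 [96.  96.8 97.7] x 568.0 606.0 | 38 R 285 [95.8 96.8 97.8] x 568.0 607.0 | 
40 L 241 [88.4 96.6 97.5] x 567.0 606.0 | 40 R 247 [89.1 96.6 97.7] x 565.0 606.0 | 
42 L 266 [87.  88.  88.9] x 573.0 608.0 | 42 R 243 [87.  87.8 88.8] x 574.0 609.0 |
```

View pics/w_17c.png

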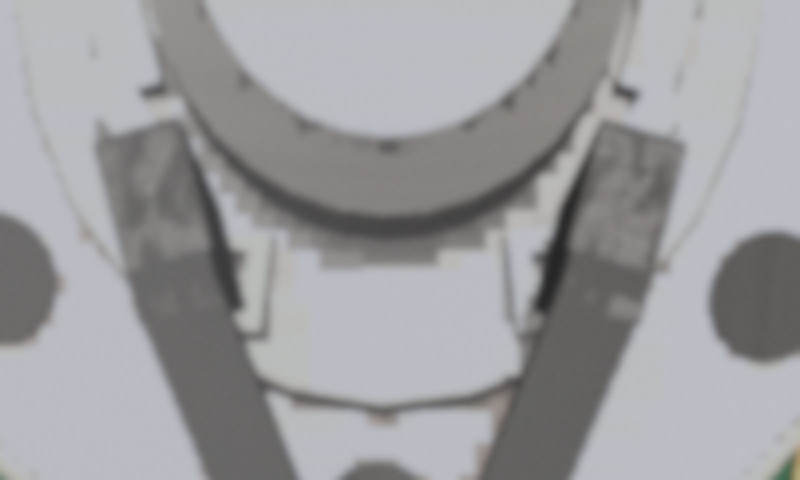

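```bash
python3 -m handwheel '[{"hand":-0.1,"dx":0,"dy":0,"dz":0,"wx":0,"wy":0,"wz":0},{"hand":-0.05,"dx":-0.02,"dy":0,"dz":-0.01,"wx":0,"wy":0,"wz":0},{"hand":0.0,"dx":-0.03,"dy":0,"dz":-0.01,"wx":0,"wy":0,"wz":0},{"hand":0.04,"dx":-0.03,"dy":0,"dz":-0.01,"wx":0,"wy":0,"wz":0},{"hand":0.04,"dx":0,"dy":0,"dz":0,"wx":0,"wy":0,"wz":0}]'
python3 look.py 18; python3 hub.py w_18; python3 tilt.py w_18;python3 ringz.py w_18 | sed -n 3,7p
```

```text
time_s: 20.35
position: [0.4704, 0.1559, 0.1121]
tcp_rot: [[1.0, -0.0, 0.001], [-0.0, -1.0, 0.0], [0.001, -0.0, -1.0]]
force: [1.1, 0.5, -0.1]
opening: 0.522
20.35 [0.4704 0.1559 0.1121] z [ 1.1e-03  1.0e-04 -1.0e+00] yaw -0.01 F [ 1.1   0.51 -0.11] M [-0.07 -0.04  0.04] op 0.5221 j [  5.4  30.4 106.4  -0.   43.1  95.4]
w_18 top (120.43, 1671) hub (96.88, 2642) rim (87.9, 11432) board 17.44 5295
[((322, 171), array([ 63.19,   0.15, -24.6 ])), ((264, 48), array([107.1 , -21.17, -21.53])), ((382, 48), array([107.36,  22.01, -21.59])), ((275, 75), array([ 98.14, -17.38, -21.51])), ((372, 75), array([ 98.03,  18.64, -21.66])), ((283, 240), array([ 35.21, -15.86, -24.79])), ((360, 240), array([ 35.4 ,  15.78, -24.74]))]
26 L 171 [ 97.5 100.5 101.8] x 581.0 605.0 | 26 R 168 [ 97.1 100.5 101.9] x 581.0 605.0 | 
28 L 163 [100.  100.8 101.8] x 580.0 605.0 | 28 R 184 [ 99.8 100.6 101.9] x 579.0 604.0 | 
30 L 139 [ 97.8 100.5 101.6] x 591.0 605.0 | 30 R 144 [ 99.6 100.6 101.6] x 578.0 605.0 | 
32 L 165 [95.9 96.7 98. ] x 588.0 606.0 | 32 R 148 [ 96.1  96.9 100.2] x 589.0 606.0 | 
34 L 247 [95.9 96.7 97.6] x 572.0 606.0 | 34 R 243 [95.8 96.7 97.6] x 572.0 606.0 |
```

View pics/w_18.png

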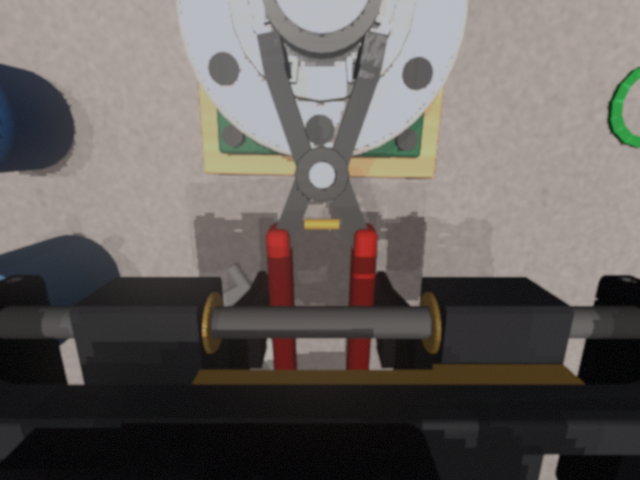

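```bash
python3 -m handwheel '[{"hand":0.08,"dx":0,"dy":0,"dz":0.01,"wx":0,"wy":0,"wz":0},{"hand":0.12,"dx":0,"dy":0,"dz":0,"wx":0,"wy":0,"wz":0},{"hand":0.16,"dx":-0.02,"dy":0,"dz":0,"wx":0,"wy":0,"wz":0},{"hand":0.2,"dx":-0.02,"dy":0,"dz":0,"wx":0,"wy":0,"wz":0},{"hand":0.2,"dx":0,"dy":0,"dz":0,"wx":0,"wy":0,"wz":0}]'
python3 look.py 19; python3 hub.py w_19; python3 tilt.py w_19 322,176 275,50 373,50;python3 ringz.py w_19 | sed -n 1,7p
```

```text
time_s: 20.9
position: [0.4693, 0.1559, 0.112]
tcp_rot: [[1.0, -0.0, -0.0], [-0.0, -1.0, -0.0], [-0.0, 0.0, -1.0]]
force: [0.6, 0.1, -0.3]
opening: 0.597
20.9 [0.4693 0.1559 0.112 ] z [-2.e-04 -0.e+00 -1.e+00] yaw -0.01 F [ 0.61  0.15 -0.34] M [-0.03 -0.02  0.01] op 0.5972 j [  5.4  30.4 106.5   0.   43.1  95.4]
w_19 top (120.41, 1441) hub (97.18, 2745) rim (88.25, 11517) board 17.44 5369
[((322, 176), array([ 61.28,   0.14, -24.82])), ((275, 50), array([106.32, -16.96, -22.19])), ((373, 50), array([106.29,  18.68, -22.31]))]
22 L 191 [113.8 115.1 116.7] x 587.0 598.0 | 22 R 195 [113.9 115.2 116.5] x 587.0 598.0 | 
24 L 175 [ 97.2 101.8 113.9] x 587.0 603.0 | 24 R 170 [ 97.  101.6 114.1] x 587.0 603.0 | 
26 L 163 [100.  101.1 102. ] x 590.0 603.0 | 26 R 163 [ 99.8 100.9 102. ] x 590.0 603.0 | 
28 L 165 [100.2 101.1 102. ] x 589.0 603.0 | 28 R 169 [100.2 101.1 101.9] x 590.0 603.0 | 
30 L 168 [ 96.4  97.8 101.5] x 586.0 604.0 | 30 R 158 [ 96.7 100.2 101.7] x 587.0 604.0 | 
32 L 243 [96.3 97.1 97.9] x 583.0 605.0 | 32 R 234 [96.1 97.1 98. ] x 583.0 605.0 | 
34 L 289 [96.  97.  97.9] x 579.0 605.0 | 34 R 279 [96.1 97.  97.9] x 580.0 605.0 |
```

View pics/w_19.png

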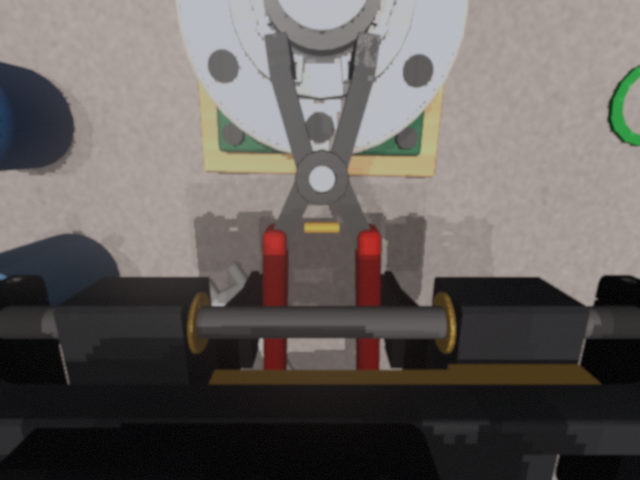

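```bash
python3 -m handwheel '[{"hand":0.24,"dx":-0.02,"dy":0,"dz":-0.01,"wx":0,"wy":0,"wz":0},{"hand":0.28,"dx":-0.02,"dy":0,"dz":0,"wx":0,"wy":0,"wz":0},{"hand":0.32,"dx":-0.02,"dy":0,"dz":-0.01,"wx":0,"wy":0,"wz":0},{"hand":0.35,"dx":-0.02,"dy":0,"dz":0,"wx":0,"wy":0,"wz":0},{"hand":0.35,"dx":0,"dy":0,"dz":0,"wx":0,"wy":0,"wz":0}]'
python3 look.py 20; python3 hub.py w_20; python3 tilt.py w_20 322,181 281,50 366,50;python3 ringz.py w_20 | sed -n 1,7p
```

```text
time_s: 21.45
position: [0.4685, 0.1559, 0.1118]
tcp_rot: [[1.0, -0.0, -0.0], [-0.0, -1.0, -0.0], [-0.0, 0.0, -1.0]]
force: [0.2, -0.8, -1.2]
opening: 0.673
21.45 [0.4685 0.1559 0.1118] z [-3.e-04 -0.e+00 -1.e+00] yaw -0.01 F [ 0.16 -0.75 -1.25] M [-0.09  0.03 -0.02] op 0.6733 j [  5.4  30.4 106.6   0.   43.   95.4]
w_20 top (120.42, 1239) hub (97.72, 2765) rim (88.75, 11538) board 17.43 5401
[((322, 181), array([ 59.36,   0.13, -25.2 ])), ((281, 50), array([106.12, -14.79, -22.9 ])), ((366, 50), array([106.23,  15.95, -22.71]))]
22 L 201 [113.6 115.  116.4] x 586.0 598.0 | 22 R 194 [113.9 115.1 116.5] x 586.0 597.0 | 
24 L 207 [ 97.8 102.1 113.5] x 586.0 602.0 | 24 R 210 [ 97.8 102.2 113.7] x 586.0 602.0 | 
26 L 177 [100.6 101.5 102.5] x 588.0 602.0 | 26 R 175 [100.7 101.6 102.4] x 588.0 602.0 | 
28 L 186 [ 99.7 101.4 102.4] x 585.0 602.0 | 28 R 188 [100.4 101.5 102.3] x 586.0 602.0 | 
30 L 236 [ 96.6  97.7 101.5] x 583.0 603.0 | 30 R 225 [ 96.8  97.9 101.5] x 583.0 603.0 | 
32 L 282 [96.8 97.5 98.6] x 580.0 604.0 | 32 R 272 [96.6 97.5 98.4] x 580.0 603.0 | 
34 L 319 [96.6 97.5 98.4] x 577.0 604.0 | 34 R 315 [96.7 97.5 98.4] x 577.0 604.0 |
```

View pics/w_20c.png

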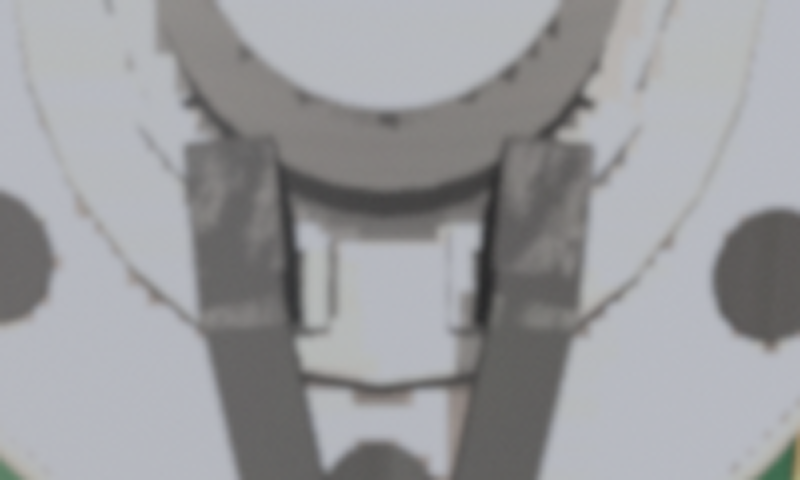

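```bash
python3 -m handwheel '[{"hand":0.35,"dx":0,"dy":0,"dz":-0.04,"wx":0,"wy":0,"wz":0},{"hand":0.35,"dx":0,"dy":0,"dz":0,"wx":0,"wy":0,"wz":0}]'
python3 look.py 21; python3 hub.py w_21;python3 ringz.py w_21 | sed -n 3,5p; python3 tilt.py w_21 322,181 281,50 366,50
```

```text
time_s: 21.7
position: [0.4684, 0.1559, 0.1113]
tcp_rot: [[1.0, -0.0, -0.001], [-0.0, -1.0, -0.0], [-0.001, 0.0, -1.0]]
force: [1.6, 0.8, -0.8]
opening: 0.682
21.7 [0.4684 0.1559 0.1113] z [-6.e-04 -0.e+00 -1.e+00] yaw -0.01 F [ 1.6   0.79 -0.84] M [-0.08  0.04 -0.01] op 0.6819 j [  5.4  30.4 106.6   0.   43.   95.4]
w_21 top (120.43, 1193) hub (97.8, 2780) rim (88.84, 11562) board 17.44 5448
26 L 176 [100.8 101.6 102.6] x 588.0 602.0 | 26 R 174 [100.9 101.6 102.5] x 588.0 602.0 | 
28 L 181 [ 98.  101.5 102.4] x 585.0 602.0 | 28 R 186 [100.7 101.6 102.6] x 586.0 602.0 | 
30 L 239 [ 96.9  97.9 101.3] x 582.0 603.0 | 30 R 225 [ 96.6  98.  101.4] x 583.0 603.0 | 
[((322, 181), array([ 59.34,   0.15, -25.65])), ((281, 50), array([106.03, -14.65, -23.45])), ((366, 50), array([105.93,  15.93, -23.58]))]
```

View pics/w_21c.png

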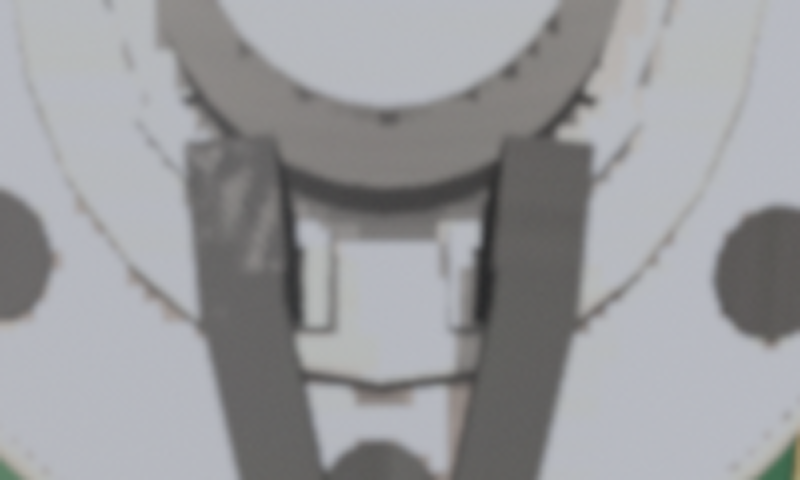

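```bash
python3 - <<'E'
from h import *
z=np.load('pics/w_21.npz',allow_pickle=True);c=z['c'].item()
a=plane(c,225+315/4,290/4,.101);b=plane(c,225+462/4,290/4,.101);print((a-b)*1000,a)
a=plane(c,225+231/4,220/4,.134);b=plane(c,225+547/4,220/4,.134);print((a-b)*1000,a)
E
```

```text
[-4.11543389e-03  1.67533141e+01  0.00000000e+00] [0.57306235 0.16402663 0.101     ]
[-6.68757981e-03  2.87445514e+01  0.00000000e+00] [0.57294676 0.17005605 0.134     ]
```

```bash
python3 -m handwheel '[{"hand":0.39,"dx":-0.03,"dy":0,"dz":0,"wx":0,"wy":0,"wz":0},{"hand":0.43,"dx":-0.03,"dy":0,"dz":0,"wx":0,"wy":0,"wz":0},{"hand":0.46,"dx":-0.03,"dy":0,"dz":0,"wx":0,"wy":0,"wz":0},{"hand":0.46,"dx":0,"dy":0,"dz":0,"wx":0,"wy":0,"wz":0}]'
python3 look.py 22; python3 hub.py w_22;python3 ringz.py w_22 | sed -n 3,5p; python3 tilt.py w_22 322,184 286,50 360,50
```

```text
time_s: 22.15
position: [0.4678, 0.1559, 0.1114]
tcp_rot: [[1.0, -0.0, 0.0], [-0.0, -1.0, 0.0], [0.0, -0.0, -1.0]]
force: [1.0, 0.0, -0.9]
opening: 0.723
22.15 [0.4678 0.1559 0.1114] z [ 1.e-04  0.e+00 -1.e+00] yaw -0.01 F [ 1.01  0.01 -0.87] M [-0.05  0.08  0.03] op 0.7232 j [  5.4  30.4 106.7   0.   42.9  95.4]
w_22 top (120.4, 1080) hub (97.88, 2787) rim (88.86, 11535) board 17.42 5426
26 L 193 [100.9 101.7 102.5] x 586.0 601.0 | 26 R 188 [100.7 101.6 102.5] x 586.0 601.0 | 
28 L 215 [ 97.7 101.4 102.6] x 583.0 601.0 | 28 R 208 [ 98.  101.5 102.4] x 583.0 601.0 | 
30 L 273 [ 96.8  97.9 101. ] x 581.0 603.0 | 30 R 264 [ 96.8  97.9 101.6] x 580.0 603.0 | 
[((322, 184), array([ 58.18,   0.14, -25.36])), ((286, 50), array([105.94, -12.9 , -23.28])), ((360, 50), array([106.04,  13.87, -23.16]))]
```

View pics/w_22.png

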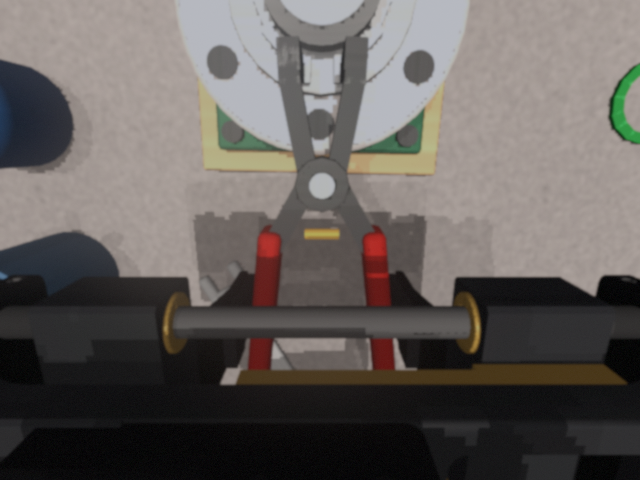

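View pics/w_22c.png

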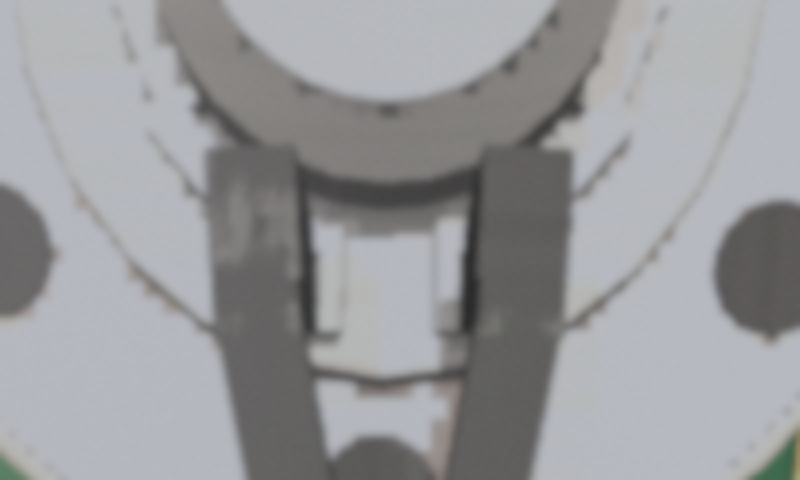

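```bash
python3 -m handwheel '[{"hand":0.5,"dx":-0.02,"dy":0,"dz":0,"wx":0,"wy":0,"wz":0},{"hand":0.53,"dx":-0.02,"dy":0,"dz":0,"wx":0,"wy":0,"wz":0},{"hand":0.55,"dx":0,"dy":0,"dz":0,"wx":0,"wy":0,"wz":0},{"hand":0.55,"dx":0,"dy":0,"dz":0,"wx":0,"wy":0,"wz":0}]'
python3 look.py 23; python3 hub.py w_23;python3 ringz.py w_23 | sed -n 3,5p; python3 tilt.py w_23 322,187 289,50 357,50
```

```text
time_s: 22.6
position: [0.4671, 0.1559, 0.1114]
tcp_rot: [[1.0, -0.0, -0.0], [-0.0, -1.0, -0.0], [-0.0, 0.0, -1.0]]
force: [0.9, 0.2, -1.4]
opening: 0.769
22.6 [0.4671 0.1559 0.1114] z [-5.e-04 -0.e+00 -1.e+00] yaw -0.01 F [ 0.9   0.25 -1.38] M [-0.1   0.08  0.06] op 0.7687 j [  5.4  30.4 106.8   0.   42.9  95.4]
w_23 top (120.46, 928) hub (97.85, 2765) rim (88.86, 11479) board 17.45 5451
26 L 217 [100.8 101.8 102.6] x 584.0 601.0 | 26 R 210 [100.8 101.8 102.5] x 585.0 600.0 | 
28 L 240 [ 97.5 101.3 102.5] x 581.0 601.0 | 28 R 229 [ 98.  101.5 102.4] x 582.0 601.0 | 
30 L 290 [ 96.9  97.8 101.5] x 579.0 602.0 | 30 R 287 [ 96.9  98.  101.8] x 579.0 602.0 | 
[((322, 187), array([ 57.02,   0.14, -25.67])), ((289, 50), array([105.94, -11.85, -23.48])), ((357, 50), array([106.04,  12.73, -23.46]))]
```

View pics/w_23.png

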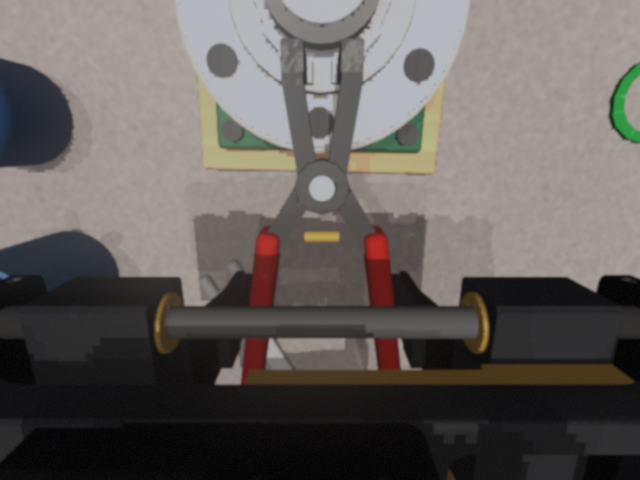

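View pics/w_23c.png

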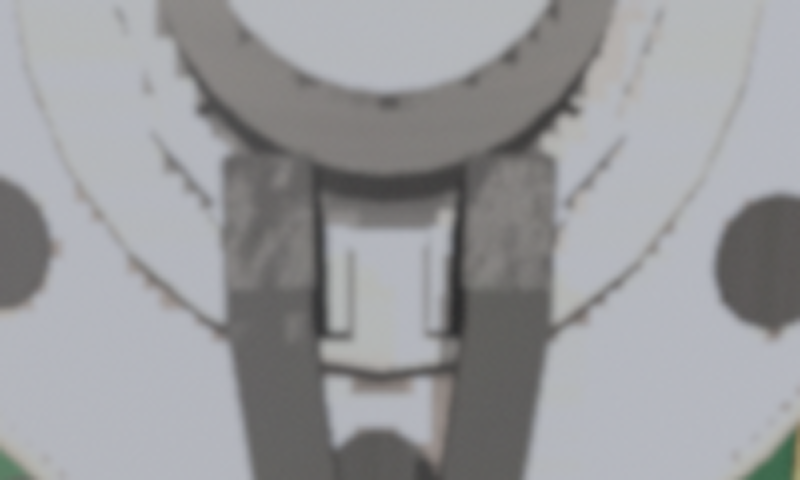

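The ring is nearly closed (about 0.017 rad from the eye gap) and the hub is 1.4 mm below the groove centre. I hold the handles just short of relaxed, ease the side load and lift the pins out.

```bash
python3 -m handwheel '[{"hand":0.53,"dx":0.02,"dy":0,"dz":0.05,"wx":0,"wy":0,"wz":0},{"hand":0.53,"dx":0,"dy":0,"dz":0.05,"wx":0,"wy":0,"wz":0},{"hand":0.53,"dx":0,"dy":0,"dz":0,"wx":0,"wy":0,"wz":0}]'
python3 look.py 24; python3 hub.py w_24; python3 tilt.py w_24 322,187 289,50 357,50
python3 -m handwheel '[{"hand":0.53,"dx":0,"dy":0,"dz":0.05,"wx":0,"wy":0,"wz":0},{"hand":0.53,"dx":0,"dy":0,"dz":0.05,"wx":0,"wy":0,"wz":0},{"hand":0.53,"dx":0,"dy":0,"dz":0,"wx":0,"wy":0,"wz":0}]'
python3 look.py 25; python3 hub.py w_25; python3 tilt.py w_25 322,187 289,50 357,50
```

```text
time_s: 22.95
position: [0.4673, 0.1559, 0.1124]
tcp_rot: [[1.0, -0.0, -0.001], [-0.0, -1.0, -0.0], [-0.001, 0.0, -1.0]]
force: [-0.4, -0.1, -1.1]
opening: 0.77
22.95 [0.4673 0.1559 0.1124] z [-6.e-04 -0.e+00 -1.e+00] yaw -0.01 F [-0.44 -0.09 -1.06] M [-0.04  0.1  -0.01] op 0.7705 j [  5.4  30.3 106.7   0.   43.1  95.4]
w_24 top (120.4, 1014) hub (97.85, 2751) rim (88.86, 11406) board 17.43 5425
[((322, 187), array([ 56.93,   0.15, -24.94])), ((289, 50), array([106.2 , -11.87, -22.41])), ((357, 50), array([106.26,  12.84, -22.45]))]
time_s: 23.3
position: [0.4675, 0.1559, 0.1135]
tcp_rot: [[1.0, -0.0, -0.0], [-0.0, -1.0, -0.0], [-0.0, 0.0, -1.0]]
force: [-0.0, 0.1, -0.9]
opening: 0.767
23.3 [0.4675 0.1559 0.1135] z [-0. -0. -1.] yaw -0.01 F [-0.01  0.07 -0.9 ] M [-0.06  0.18  0.02] op 0.7667 j [  5.4  30.1 106.7  -0.   43.2  95.4]
w_25 top (120.41, 1134) hub (97.85, 2754) rim (88.86, 11396) board 17.44 5419
[((322, 187), array([ 56.92,   0.14, -24.2 ])), ((289, 50), array([106.51, -11.99, -21.38])), ((357, 50), array([106.51,  12.92, -21.41]))]
```

```bash
python3 -m handwheel '[{"hand":0.53,"dx":0,"dy":0,"dz":0.07,"wx":0,"wy":0,"wz":0},{"hand":0.53,"dx":0,"dy":0,"dz":0.07,"wx":0,"wy":0,"wz":0},{"hand":0.53,"dx":0,"dy":0,"dz":0.06,"wx":0,"wy":0,"wz":0},{"hand":0.53,"dx":0,"dy":0,"dz":0,"wx":0,"wy":0,"wz":0}]'
python3 look.py 26 wrist side; python3 hub.py w_26; python3 tilt.py w_26 322,187 289,50 357,50
python3 - <<'E'
from h import *
p=np.load('pics/s_26.npz',allow_pickle=True)['p'];save('s_26c',cv2.resize(p[155:225,265:345],(686,600),interpolation=cv2.INTER_CUBIC))
E
```

```text
time_s: 23.75
position: [0.4677, 0.1559, 0.1155]
tcp_rot: [[1.0, -0.0, 0.0], [-0.0, -1.0, 0.0], [0.0, -0.0, -1.0]]
force: [0.6, 0.1, -1.7]
opening: 0.768
23.8 [0.4677 0.1559 0.1155] z [ 3.e-04  0.e+00 -1.e+00] yaw -0.01 F [ 0.76  0.41 -2.45] M [-0.07  0.19 -0.03] op 0.7724 j [  5.4  29.9 106.6  -0.   43.5  95.4]
w_26 top (120.43, 1287) hub (97.85, 2762) rim (88.86, 11254) board 17.43 5341
[((322, 187), array([ 56.79,   0.14, -23.26])), ((289, 50), array([107.12, -12.2 , -19.09])), ((357, 50), array([107.09,  13.05, -19.15]))]
```

View pics/s_26c.png

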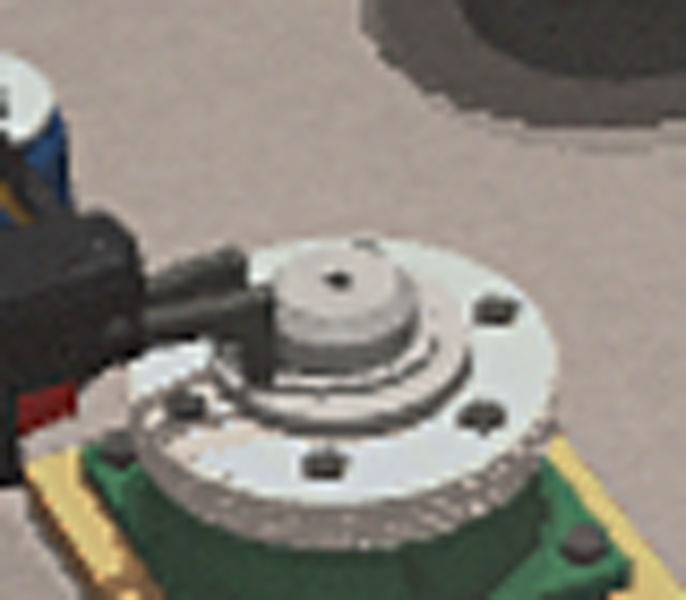

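```bash
python3 -m handwheel '[{"hand":0.5,"dx":0,"dy":0,"dz":0.07,"wx":0,"wy":0,"wz":0},{"hand":0.5,"dx":0,"dy":0,"dz":0.07,"wx":0,"wy":0,"wz":0},{"hand":0.5,"dx":0,"dy":0,"dz":0.06,"wx":0,"wy":0,"wz":0},{"hand":0.5,"dx":0,"dy":0,"dz":0,"wx":0,"wy":0,"wz":0}]'
python3 look.py 27; python3 hub.py w_27; python3 tilt.py w_27 322,187 289,50 357,50
```

```text
time_s: 24.25
position: [0.468, 0.1559, 0.1176]
tcp_rot: [[1.0, -0.0, 0.001], [-0.0, -1.0, 0.0], [0.001, -0.0, -1.0]]
force: [1.7, -0.8, -3.2]
opening: 0.752
24.25 [0.468  0.1559 0.1176] z [ 9.e-04  1.e-04 -1.e+00] yaw -0.02 F [ 1.71 -0.78 -3.17] M [ 0.01 -0.03 -0.04] op 0.7524 j [  5.4  29.7 106.5  -0.   43.7  95.4]
w_27 top (120.45, 1457) hub (97.9, 2749) rim (88.85, 11135) board 17.44 5239
[((322, 187), array([ 56.68,   0.15, -22.01])), ((289, 50), array([107.54, -12.34, -17.14])), ((357, 50), array([107.52,  13.33, -17.07]))]
```

View pics/w_27.png

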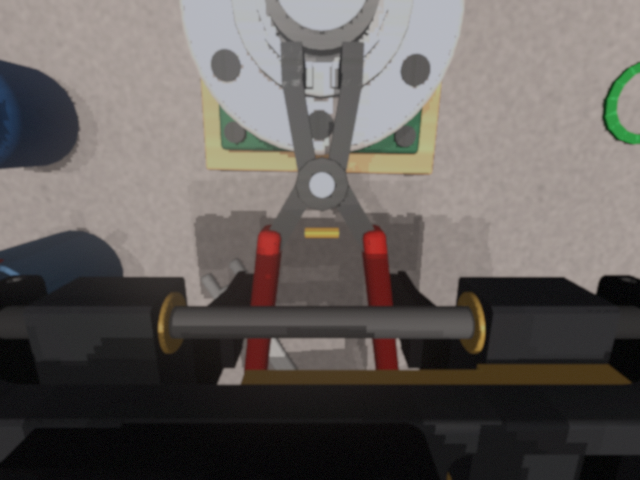

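```bash
python3 -m handwheel '[{"hand":0.53,"dx":0.03,"dy":0,"dz":-0.1,"wx":0,"wy":0,"wz":0},{"hand":0.54,"dx":0.03,"dy":0,"dz":-0.1,"wx":0,"wy":0,"wz":0},{"hand":0.55,"dx":0.04,"dy":0,"dz":-0.1,"wx":0,"wy":0,"wz":0},{"hand":0.55,"dx":0,"dy":0,"dz":0,"wx":0,"wy":0,"wz":0}]' >/dev/null; python3 st.py
python3 -m handwheel '[{"hand":0.55,"dx":0,"dy":0,"dz":0,"wx":0,"wy":0,"wz":0}]' >/dev/null; python3 st.py
python3 -m handwheel '[{"hand":0.55,"dx":0,"dy":0,"dz":0,"wx":0,"wy":0,"wz":0}]' >/dev/null; python3 st.py
python3 look.py 28; python3 hub.py w_28; python3 tilt.py w_28 322,187 289,50 357,50;python3 ringz.py w_28 |sed -n 3,6p
```

```text
24.7 [0.4681 0.1559 0.1142] F [-0.47 -0.35 -1.72] M [-0.03  0.21  0.03] op 0.778 z [-0.001 -0.    -1.   ]
24.8 [0.4682 0.1559 0.1143] F [ 0.76  0.22 -1.05] M [-0.06  0.26  0.02] op 0.777 z [-0.001 -0.    -1.   ]
24.9 [0.4684 0.1559 0.1144] F [ 0.75 -0.91 -0.44] M [-0.05  0.18  0.01] op 0.775 z [-0. -0. -1.]
24.9 [0.4684 0.1559 0.1144] z [-4.e-04 -0.e+00 -1.e+00] yaw -0.01 F [ 0.75 -0.91 -0.44] M [-0.05  0.18  0.01] op 0.7749 j [  5.4  30.1 106.5   0.   43.4  95.4]
w_28 top (120.4, 1365) hub (97.84, 2808) rim (88.85, 11390) board 17.42 5354
[((322, 187), array([ 56.69,   0.15, -23.69])), ((289, 50), array([106.56, -12.05, -20.26])), ((357, 50), array([106.68,  12.99, -20.05]))]
26 L 235 [100.9 101.7 102.6] x 584.0 603.0 | 26 R 231 [100.7 101.7 102.5] x 584.0 603.0 | 
28 L 257 [ 97.7 101.3 102.3] x 581.0 603.0 | 28 R 250 [ 98.2 101.5 102.5] x 581.0 603.0 | 
30 L 303 [ 96.8  97.9 101.6] x 579.0 605.0 | 30 R 293 [ 96.9  98.1 101.7] x 579.0 604.0 | 
32 L 328 [96.7 97.7 98.5] x 577.0 604.0 | 32 R 336 [96.8 97.7 98.6] x 577.0 605.0 |
```

View pics/w_28c.png

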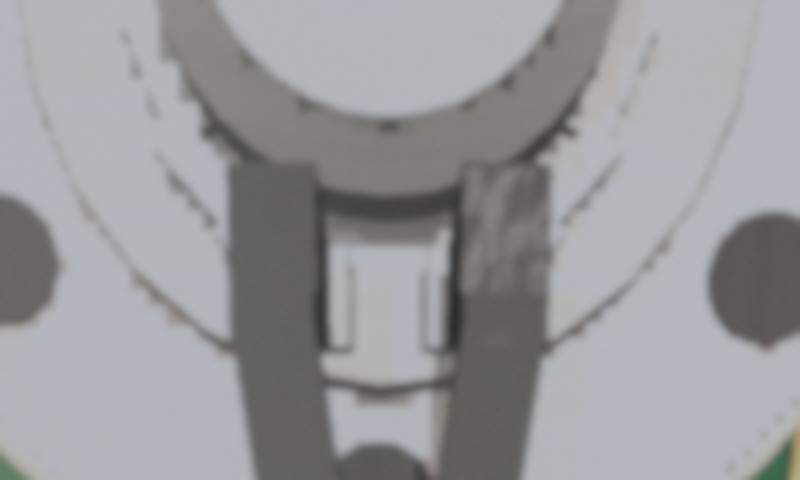

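```bash
python3 -m handwheel '[{"hand":0.58,"dx":0,"dy":0,"dz":0,"wx":0,"wy":0,"wz":0},{"hand":0.6,"dx":0,"dy":0,"dz":0,"wx":0,"wy":0,"wz":0},{"hand":0.6,"dx":0,"dy":0,"dz":0,"wx":0,"wy":0,"wz":0}]' >/dev/null; python3 st.py
python3 look.py 29; python3 hub.py w_29; python3 tilt.py w_29 322,187 291,50 355,50;python3 ringz.py w_29 |sed -n 3,6p
```

```text
25.25 [0.4688 0.1559 0.1145] F [ 0.73 -0.67 -1.54] M [-0.07  0.11  0.05] op 0.798 z [ 0.  0. -1.]
25.25 [0.4688 0.1559 0.1145] z [ 5.e-04  0.e+00 -1.e+00] yaw -0.02 F [ 0.73 -0.67 -1.54] M [-0.07  0.11  0.05] op 0.798 j [  5.4  30.1 106.5  -0.   43.4  95.4]
w_29 top (120.44, 1455) hub (97.78, 2835) rim (88.85, 11488) board 17.43 5317
[((322, 187), array([ 56.8 ,   0.15, -23.66])), ((291, 50), array([106.77, -11.32, -20.04])), ((355, 50), array([106.82,  12.28, -20.09]))]
26 L 251 [100.9 101.8 102.5] x 583.0 603.0 | 26 R 248 [100.8 101.7 102.7] x 583.0 604.0 | 
28 L 268 [ 97.8 101.4 102.3] x 580.0 603.0 | 28 R 266 [ 97.9 101.5 102.5] x 581.0 603.0 | 
30 L 317 [ 96.8  98.  101.7] x 578.0 605.0 | 30 R 308 [ 96.8  98.  101.9] x 579.0 605.0 | 
32 L 344 [96.8 97.7 98.8] x 576.0 605.0 | 32 R 354 [96.8 97.6 98.8] x 576.0 605.0 |
```

View pics/w_29c.png

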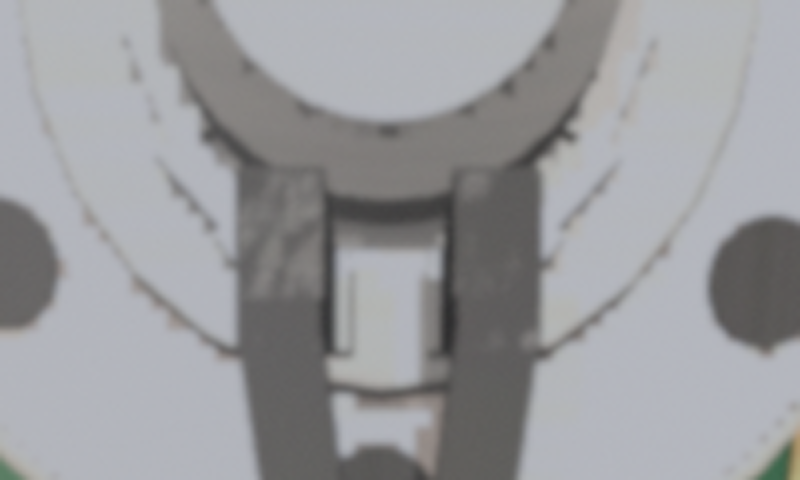

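```bash
cat > scr.py <<'E'
import sys
from h import *
for k in sys.argv[1:]:
    z=np.load(f'pics/{k}.npz',allow_pickle=True);c=z['c'].item();p=z['p'].astype(int);P=pts(c,z['d'])
    g=p.min(-1);m=np.zeros_like(g,bool);m[155:205,308:337]=g[155:205,308:337]>170
    n,l,s,ce=cv2.connectedComponentsWithStats(m.astype(np.uint8));i=min((j for j in range(1,n) if 200<s[j,4]<900),key=lambda j:np.hypot(ce[j][0]-322,ce[j][1]-182),default=None)
    if i is None: print(k,s);continue
    Z=np.median(P[...,2][l==i]);X=plane(c,*ce[i],Z);print(k,ce[i].round(1),s[i,4],X.round(4),'to axis mm',((.6045-X[0])*1000).round(2),((.1558-X[1])*1000).round(2))
E
python3 scr.py w_12 w_17 w_20 w_23 w_26 w_27 w_28 w_29
```

```text
w_12 [321.6 170.4] 447 [0.562  0.1555 0.2087] to axis mm 42.5 0.32
w_17 [321.5 171.2] 458 [0.5338 0.1559 0.1369] to axis mm 70.7 -0.13
w_20 [321.5 182.4] 433 [0.5273 0.1559 0.137 ] to axis mm 77.2 -0.13
w_23 [321.6 188. ] 412 [0.5238 0.1559 0.1369] to axis mm 80.75 -0.09
w_26 [321.5 186.1] 407 [0.5248 0.1559 0.1386] to axis mm 79.73 -0.14
w_27 [321.4 184.6] 397 [0.5255 0.156  0.1395] to axis mm 79.01 -0.17
w_28 [321.5 187. ] 405 [0.5252 0.1559 0.1381] to axis mm 79.3 -0.14
w_29 [321.5 188.2] 399 [0.5251 0.1559 0.1381] to axis mm 79.44 -0.12
```

```bash
python3 -m handwheel '[{"hand":0.59,"dx":-0.05,"dy":0,"dz":0,"wx":0,"wy":0,"wz":0},{"hand":0.59,"dx":-0.04,"dy":0,"dz":0,"wx":0,"wy":0,"wz":0},{"hand":0.59,"dx":0,"dy":0,"dz":0.05,"wx":0,"wy":0,"wz":0},{"hand":0.59,"dx":0,"dy":0,"dz":0.05,"wx":0,"wy":0,"wz":0},{"hand":0.59,"dx":0,"dy":0,"dz":0.05,"wx":0,"wy":0,"wz":0},{"hand":0.59,"dx":0,"dy":0,"dz":0,"wx":0,"wy":0,"wz":0}]' >/dev/null; python3 st.py
python3 look.py 30; python3 hub.py w_30; python3 tilt.py w_30 322,187 291,50 355,50;python3 scr.py w_30
```

```text
25.9 [0.4681 0.1559 0.1161] F [ 1.91  0.61 -2.23] M [-0.06 -0.03 -0.01] op 0.8 z [ 0.001  0.    -1.   ]
25.9 [0.4681 0.1559 0.1161] z [ 9.e-04  1.e-04 -1.e+00] yaw -0.01 F [ 1.91  0.61 -2.23] M [-0.06 -0.03 -0.01] op 0.7996 j [  5.4  29.9 106.5  -0.   43.5  95.4]
w_30 top (120.44, 1403) hub (97.82, 2776) rim (88.86, 11254) board 17.43 5275
[((322, 187), array([ 56.76,   0.13, -22.82])), ((291, 50), array([107.2 , -11.55, -18.56])), ((355, 50), array([107.23,  12.44, -18.59]))]
w_30 [321.5 187.5] 391 [0.5246 0.156  0.1389] to axis mm 79.94 -0.15
```

```bash
python3 -m handwheel '[{"hand":0.59,"dx":0.05,"dy":0,"dz":-0.05,"wx":0,"wy":0,"wz":0},{"hand":0.59,"dx":0.05,"dy":0,"dz":-0.05,"wx":0,"wy":0,"wz":0},{"hand":0.59,"dx":0.05,"dy":0,"dz":0,"wx":0,"wy":0,"wz":0},{"hand":0.59,"dx":0,"dy":0,"dz":0,"wx":0,"wy":0,"wz":0}]' >/dev/null; python3 st.py
python3 -m handwheel '[{"hand":0.59,"dx":0,"dy":0,"dz":0,"wx":0,"wy":0,"wz":0}]' >/dev/null; python3 st.py
python3 -m handwheel '[{"hand":0.59,"dx":0.03,"dy":0,"dz":0,"wx":0,"wy":0,"wz":0}]' >/dev/null; python3 st.py
python3 -m handwheel '[{"hand":0.59,"dx":0,"dy":0,"dz":0,"wx":0,"wy":0,"wz":0}]' >/dev/null; python3 st.py
```

```text
26.35 [0.4687 0.1559 0.1148] F [-0.64  0.34 -1.25] M [-0.06  0.18 -0.04] op 0.795 z [-0.001 -0.    -1.   ]
26.45 [0.4689 0.1559 0.1149] F [-0.15 -0.4  -0.26] M [-0.01  0.24 -0.05] op 0.801 z [-0.001 -0.    -1.   ]
26.55 [0.4693 0.1559 0.1149] F [-0.22  0.46 -1.78] M [0.   0.26 0.03] op 0.795 z [-0. -0. -1.]
26.65 [0.4694 0.1559 0.115 ] F [-0.03 -0.54 -1.71] M [-0.02  0.2   0.02] op 0.795 z [-0.  0. -1.]
```

```bash
python3 -m handwheel '[{"hand":0.58,"dx":0.02,"dy":0,"dz":0.07,"wx":0,"wy":0,"wz":0},{"hand":0.58,"dx":0.02,"dy":0,"dz":0.07,"wx":0,"wy":0,"wz":0},{"hand":0.58,"dx":0.02,"dy":0,"dz":0.06,"wx":0,"wy":0,"wz":0},{"hand":0.58,"dx":0,"dy":0,"dz":0,"wx":0,"wy":0,"wz":0}]' >/dev/null; python3 st.py
python3 look.py 31; python3 hub.py w_31; python3 tilt.py w_31 322,187 291,50 355,50;python3 scr.py w_31
```

```text
27.05 [0.4702 0.1559 0.1171] F [ 0.43  0.1  -1.43] M [-0.07  0.21  0.  ] op 0.796 z [ 0.  0. -1.]
27.05 [0.4702 0.1559 0.1171] z [ 4.e-04  1.e-04 -1.e+00] yaw -0.01 F [ 0.43  0.1  -1.43] M [-0.07  0.21  0.  ] op 0.7963 j [  5.4  29.9 106.2   0.   43.9  95.4]
w_31 top (120.44, 1924) hub (97.81, 2861) rim (88.84, 11444) board 17.42 5211
[((322, 187), array([ 56.7 ,   0.17, -22.27])), ((291, 50), array([107.45, -11.54, -17.59])), ((355, 50), array([107.43,  12.55, -17.76]))]
w_31 [321.5 187. ] 393 [0.5268 0.1559 0.1393] to axis mm 77.7 -0.12
```

```bash
for i in 1 2 3 4; do python3 st.py;python3 -m handwheel '[{"hand":0.58,"dx":0,"dy":0,"dz":0,"wx":0,"wy":0,"wz":0}]' >/dev/null; done
python3 - <<'E'
from h import *
z=np.load('pics/w_31.npz',allow_pickle=True);p=z['p'];save('w_31c',cv2.resize(p[0:120,225:425],(800,480),interpolation=cv2.INTER_CUBIC))
E
```

```text
27.1 [0.4701 0.1559 0.117 ] F [ 0.42  0.03 -1.77] M [-0.03  0.23  0.06] op 0.793 z [ 0.  0. -1.]
27.2 [0.4701 0.1559 0.117 ] F [ 0.37  0.34 -1.89] M [-0.02  0.2  -0.01] op 0.794 z [ 0.  0. -1.]
27.3 [0.47   0.1559 0.1169] F [ 0.73  0.55 -1.98] M [-0.04  0.2   0.03] op 0.794 z [-0.  0. -1.]
27.4 [0.4701 0.1559 0.1169] F [-0.5  -0.17 -2.03] M [-0.08  0.24  0.02] op 0.79 z [ 0.  0. -1.]
```

View pics/w_31c.png

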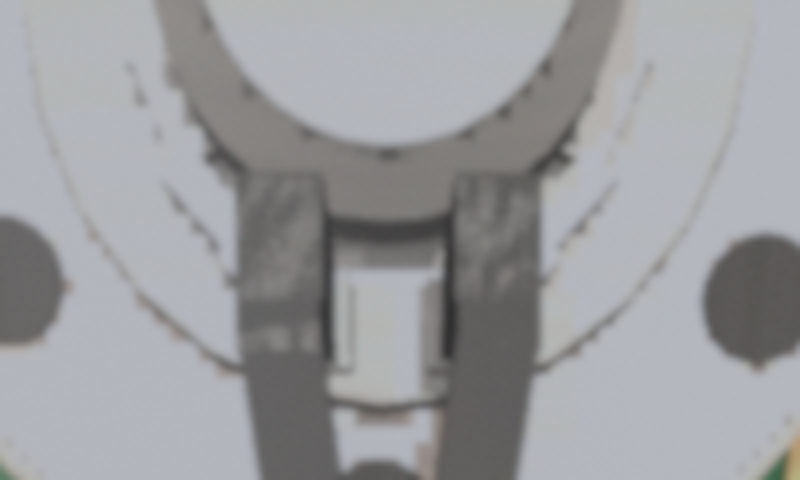

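```bash
python3 -m handwheel '[{"hand":0.58,"dx":0.02,"dy":0,"dz":0.07,"wx":0,"wy":0,"wz":0},{"hand":0.58,"dx":0.02,"dy":0,"dz":0.07,"wx":0,"wy":0,"wz":0},{"hand":0.58,"dx":0.02,"dy":0,"dz":0.06,"wx":0,"wy":0,"wz":0}]' >/dev/null; python3 st.py
python3 -m handwheel '[{"hand":0.58,"dx":0,"dy":0,"dz":0,"wx":0,"wy":0,"wz":0}]' >/dev/null; python3 st.py
python3 -m handwheel '[{"hand":0.58,"dx":0,"dy":0,"dz":0,"wx":0,"wy":0,"wz":0}]' >/dev/null; python3 st.py
python3 look.py 32; python3 hub.py w_32; python3 tilt.py w_32 322,187 291,50 355,50;python3 scr.py w_32
```

```text
27.8 [0.4707 0.1559 0.119 ] F [-0.84  0.61 -1.94] M [-0.06  0.23 -0.05] op 0.791 z [ 0.  0. -1.]
27.9 [0.4707 0.1559 0.119 ] F [ 0.8   0.04 -2.46] M [-0.09  0.24  0.03] op 0.792 z [ 0.  0. -1.]
28.0 [0.4707 0.1559 0.119 ] F [ 0.28  0.09 -0.96] M [-0.07  0.11  0.  ] op 0.793 z [ 0.  0. -1.]
28.0 [0.4707 0.1559 0.119 ] z [ 1.e-04  0.e+00 -1.e+00] yaw -0.01 F [ 0.28  0.09 -0.96] M [-0.07  0.11  0.  ] op 0.7928 j [  5.4  29.7 106.   -0.   44.2  95.4]
w_32 top (120.44, 2110) hub (97.81, 2864) rim (88.84, 11331) board 17.42 5153
[((322, 187), array([ 56.7 ,   0.17, -22.13])), ((291, 50), array([107.49, -11.53, -17.19])), ((355, 50), array([107.45,  12.54, -17.23]))]
w_32 [321.6 186.9] 390 [0.5273 0.1559 0.141 ] to axis mm 77.19 -0.11
```

The tips are rising now (1.4 mm). Continue straight up.

```bash
python3 -m handwheel '[{"hand":0.58,"dx":0.01,"dy":0,"dz":0.07,"wx":0,"wy":0,"wz":0},{"hand":0.58,"dx":0,"dy":0,"dz":0.07,"wx":0,"wy":0,"wz":0},{"hand":0.58,"dx":0,"dy":0,"dz":0.06,"wx":0,"wy":0,"wz":0},{"hand":0.58,"dx":0,"dy":0,"dz":0,"wx":0,"wy":0,"wz":0}]' >/dev/null; python3 st.py
python3 look.py 33; python3 hub.py w_33; python3 tilt.py w_33 322,187 291,50 355,50;python3 scr.py w_33;python3 ringz.py w_33 |sed -n 3,6p
```

```text
28.45 [0.4708 0.1559 0.1211] F [-0.04  0.19 -2.27] M [0.05 0.23 0.02] op 0.794 z [ 0.  0. -1.]
28.45 [0.4708 0.1559 0.1211] z [ 3.e-04  0.e+00 -1.e+00] yaw -0.01 F [-0.04  0.19 -2.27] M [0.05 0.23 0.02] op 0.7944 j [  5.4  29.5 105.9   0.   44.5  95.4]
w_33 top (120.45, 2258) hub (97.82, 2842) rim (88.83, 11186) board 17.43 5045
[((322, 187), array([ 56.62,   0.15, -22.08])), ((291, 50), array([107.47, -11.62, -16.99])), ((355, 50), array([107.53,  12.54, -17.23]))]
w_33 [321.5 186.8] 393 [0.5275 0.1559 0.143 ] to axis mm 77.01 -0.14
26 L 257 [100.9 101.7 102.6] x 584.0 608.0 | 26 R 251 [100.8 101.7 102.6] x 584.0 608.0 | 
28 L 278 [ 97.9 101.4 102.5] x 581.0 608.0 | 28 R 285 [ 98.6 101.6 102.5] x 581.0 608.0 | 
30 L 314 [ 96.9  98.  101.6] x 579.0 609.0 | 30 R 299 [ 96.8  98.  101.8] x 579.0 609.0 | 
32 L 360 [96.8 97.7 98.6] x 576.0 609.0 | 32 R 353 [96.7 97.7 98.6] x 577.0 609.0 |
```

View pics/w_33c.png

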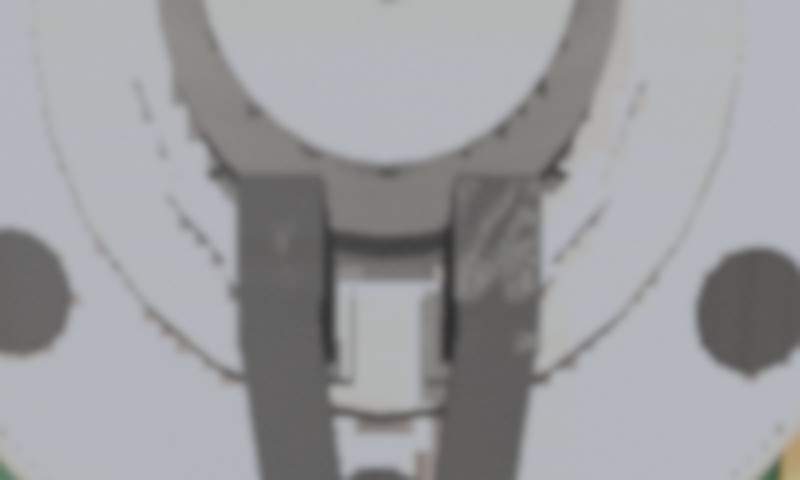

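```bash
python3 -m handwheel '[{"hand":0.58,"dx":0,"dy":0,"dz":0.1,"wx":0,"wy":0,"wz":0},{"hand":0.58,"dx":0,"dy":0,"dz":0.2,"wx":0,"wy":0,"wz":0},{"hand":0.58,"dx":0,"dy":0,"dz":0.4,"wx":0,"wy":0,"wz":0},{"hand":0.58,"dx":0,"dy":0,"dz":0.7,"wx":0,"wy":0,"wz":0},{"hand":0.58,"dx":0,"dy":0,"dz":1,"wx":0,"wy":0,"wz":0},{"hand":0.58,"dx":0,"dy":0,"dz":1,"wx":0,"wy":0,"wz":0},{"hand":0.58,"dx":0,"dy":0,"dz":0.6,"wx":0,"wy":0,"wz":0},{"hand":0.58,"dx":0,"dy":0,"dz":0,"wx":0,"wy":0,"wz":0},{"hand":0.58,"dx":0,"dy":0,"dz":0,"wx":0,"wy":0,"wz":0}]' >/dev/null; python3 st.py
python3 look.py 34 wrist side; python3 hub.py w_34; python3 tilt.py w_34 322,187 291,50 355,50 ;python3 scr.py w_34
python3 - <<'E'
from h import *
p=np.load('pics/s_34.npz',allow_pickle=True)['p'];save('s_34c',cv2.resize(p[135:225,245:345],(666,600),interpolation=cv2.INTER_CUBIC))
E
```

```text
29.4 [0.4707 0.1559 0.1612] F [ 0.5  -0.19 -2.67] M [-0.1   0.22  0.02] op 0.788 z [ 0.  0. -1.]
29.45 [0.4705 0.1559 0.1609] z [-4.e-04 -0.e+00 -1.e+00] yaw -0.01 F [-0.08  0.46 -1.94] M [-0.09  0.25 -0.01] op 0.792 j [  5.4  25.7 104.   -0.   50.3  95.4]
w_34 top (120.48, 3130) hub (97.83, 2368) rim (88.84, 8780) board 17.47 3895
[((322, 187), array([ 56.92,   0.11, -22.75])), ((291, 50), array([107.77, -11.61, -18.08])), ((355, 50), array([107.77,  12.47, -18.2 ]))]
w_34 [321.5 187. ] 405 [0.5274 0.1559 0.1834] to axis mm 77.14 -0.13
```

View pics/w_34.png

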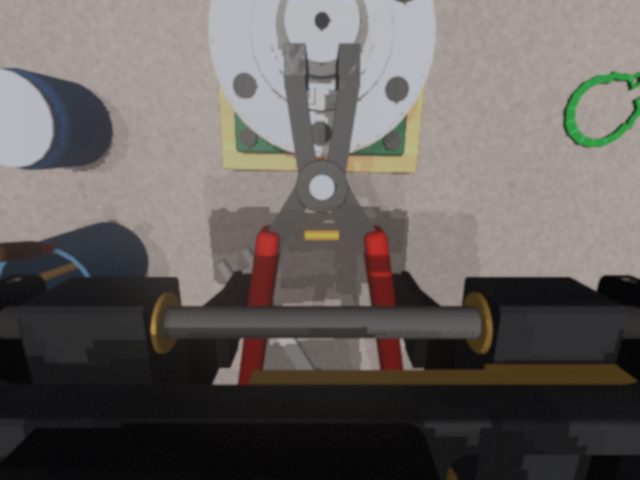

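View pics/s_34c.png

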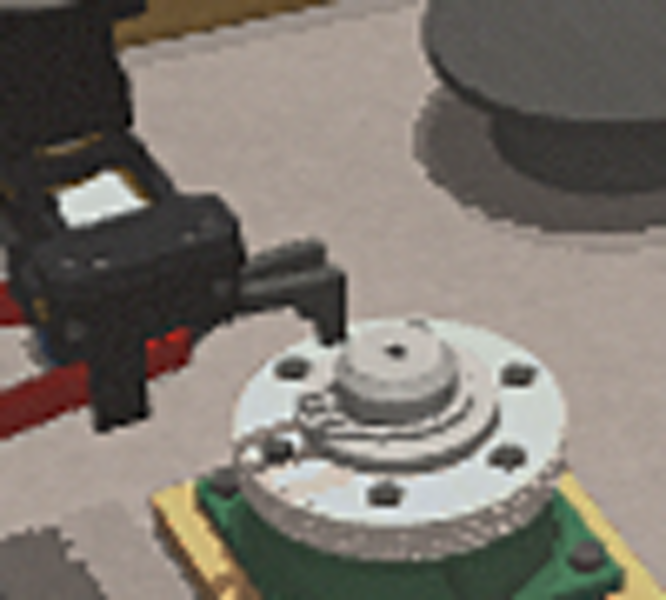

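```bash
python3 -m handwheel '[{"hand":0.5,"dx":0,"dy":0,"dz":0.6,"wx":0,"wy":-0.01,"wz":0},{"hand":0.5,"dx":0,"dy":-0.5,"dz":1,"wx":0,"wy":-0.01,"wz":0},{"hand":0.5,"dx":0,"dy":-1.5,"dz":0.8,"wx":0,"wy":-0.01,"wz":-0.015},{"hand":0.5,"dx":-0.3,"dy":-3,"dz":0.1,"wx":0,"wy":0,"wz":-0.02},{"hand":0.5,"dx":-0.3,"dy":-3.5,"dz":0,"wx":0,"wy":0,"wz":-0.02},{"hand":0.5,"dx":-0.3,"dy":-3.5,"dz":0,"wx":0,"wy":0,"wz":-0.02},{"hand":0.5,"dx":-0.3,"dy":-3.5,"dz":0,"wx":0,"wy":0,"wz":-0.02},{"hand":0.5,"dx":-0.3,"dy":-3.5,"dz":0,"wx":0,"wy":0,"wz":-0.02},{"hand":0.5,"dx":-0.3,"dy":-3.5,"dz":0,"wx":0,"wy":0,"wz":-0.02},{"hand":0.5,"dx":-0.3,"dy":-3.5,"dz":0,"wx":0,"wy":0,"wz":-0.02}]'
python3 -m handwheel '[{"hand":0.5,"dx":-0.3,"dy":-3.5,"dz":0,"wx":0,"wy":0,"wz":-0.02},{"hand":0.5,"dx":-0.3,"dy":-3.5,"dz":0,"wx":0,"wy":0,"wz":-0.03},{"hand":0.5,"dx":-0.3,"dy":-3,"dz":0,"wx":0,"wy":0,"wz":-0.03},{"hand":0.5,"dx":-0.3,"dy":-2.2,"dz":0,"wx":0,"wy":0,"wz":-0.03},{"hand":0.5,"dx":-0.12,"dy":-1,"dz":0,"wx":0,"wy":0,"wz":0},{"hand":0.5,"dx":0,"dy":0,"dz":0,"wx":0,"wy":0,"wz":0},{"hand":0.5,"dx":0,"dy":0,"dz":0,"wx":0,"wy":0,"wz":0}]'
python3 look.py 35 wrist side; python3 tilt.py w_35 322,187 291,50 355,50 ;python3 scr.py w_35
python3 - <<'E'
from h import *
z=np.load('pics/w_35.npz',allow_pickle=True);c=z['c'].item();P=pts(c,z['d']);p=z['p']
for q in [(322,185),(291,50),(355,50),(268,240),(376,240)]: print(q,np.median(P[q[1]-4:q[1]+5,q[0]-4:q[0]+5].reshape(-1,3),0).round(4))
E
```

```text
time_s: 30.5
position: [0.4494, -0.1058, 0.1867]
tcp_rot: [[0.987, -0.155, 0.031], [-0.155, -0.988, -0.005], [0.031, 0.001, -1.0]]
force: [1.2, -0.3, -2.3]
opening: 0.75
time_s: 31.2
position: [0.4361, -0.2351, 0.186]
tcp_rot: [[0.965, -0.262, 0.028], [-0.262, -0.965, -0.007], [0.029, -0.001, -1.0]]
force: [0.1, -1.0, -1.1]
opening: 0.755
31.25 [ 0.4362 -0.2347  0.1859] z [ 0.0283 -0.0066 -0.9996] yaw -15.13 F [ 0.61  0.16 -1.66] M [0.08 0.31 0.  ] op 0.7531 j [-41.7  22.8 103.8   1.   51.9  62.8]
[((322, 187), array([ 56.53,   0.43, -22.29])), ((291, 50), array([107.23, -11.19, -17.56])), ((355, 50), array([107.39,  12.87, -17.37]))]
w_35 [321.4 184.5] 396 [ 0.4911 -0.2496  0.2098] to axis mm 113.42 405.44
(322, 185) [ 0.4908 -0.2498  0.2099]
(291, 50) [ 0.5422 -0.2516  0.2066]
(355, 50) [ 0.536  -0.2749  0.2064]
(268, 240) [ 0.4748 -0.2224  0.2106]
(376, 240) [ 0.4632 -0.2656  0.2105]
```

View pics/w_35.png

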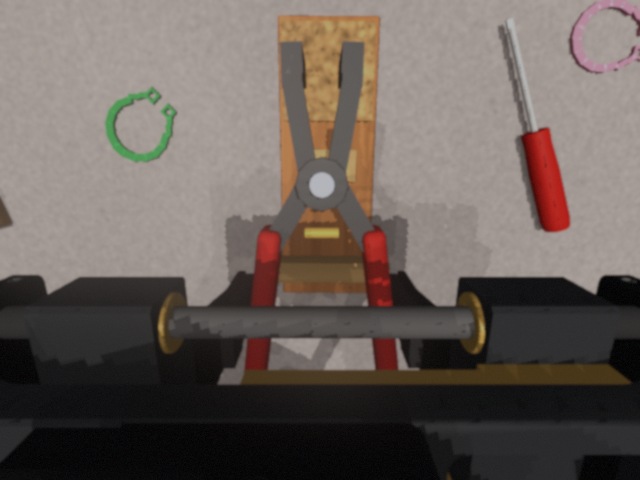

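```bash
python3 -m handwheel '[{"hand":0.5,"dx":0,"dy":-0.6,"dz":-1.5,"wx":0,"wy":0,"wz":0},{"hand":0.5,"dx":0,"dy":0,"dz":-3,"wx":0,"wy":0,"wz":0},{"hand":0.5,"dx":0,"dy":0,"dz":-3,"wx":0,"wy":0,"wz":0},{"hand":0.5,"dx":0,"dy":0,"dz":-3,"wx":0,"wy":0,"wz":0},{"hand":0.5,"dx":0,"dy":0,"dz":-2.2,"wx":0,"wy":0,"wz":0},{"hand":0.5,"dx":0,"dy":0,"dz":-1.2,"wx":0,"wy":0,"wz":0},{"hand":0.5,"dx":0,"dy":0,"dz":-0.6,"wx":0,"wy":0,"wz":0},{"hand":0.5,"dx":0,"dy":0,"dz":-0.2,"wx":0,"wy":0,"wz":0},{"hand":0.5,"dx":0,"dy":0,"dz":0,"wx":0,"wy":0,"wz":0},{"hand":0.5,"dx":0,"dy":0,"dz":0,"wx":0,"wy":0,"wz":0}]'
python3 look.py 36;python3 scr.py w_36
```

```text
time_s: 32.3
position: [0.4372, -0.2426, 0.0399]
tcp_rot: [[0.965, -0.262, 0.031], [-0.262, -0.965, -0.009], [0.032, 0.001, -0.999]]
force: [0.2, -0.0, -1.3]
opening: 0.752
32.3 [ 0.4372 -0.2426  0.0399] z [ 0.0306 -0.0092 -0.9995] yaw -15.19 F [ 0.16 -0.01 -1.27] M [ 0.02  0.23 -0.02] op 0.7516 j [-42.3  38.1 109.3   1.5  30.9  61.5]
w_36 [321.4 183.9] 419 [ 0.4921 -0.257   0.0619] to axis mm 112.36 412.82
```

View pics/w_36.png

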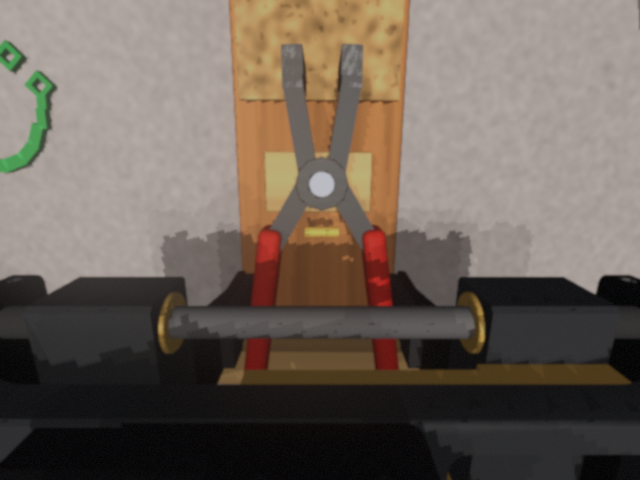

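```bash
python3 -m handwheel '[{"hand":0.5,"dx":0,"dy":0.1,"dz":-0.3,"wx":0,"wy":0,"wz":0},{"hand":0.5,"dx":0,"dy":0,"dz":-0.15,"wx":0,"wy":0,"wz":0},{"hand":0.5,"dx":0,"dy":0,"dz":-0.1,"wx":0,"wy":0,"wz":0},{"hand":0.5,"dx":0,"dy":0,"dz":0,"wx":0,"wy":0,"wz":0}]'
python3 look.py 37;python3 scr.py w_37
python3 -m handwheel '[{"hand":0.5,"dx":0,"dy":0,"dz":-0.07,"wx":0,"wy":0,"wz":0},{"hand":0.5,"dx":0,"dy":0,"dz":0,"wx":0,"wy":0,"wz":0}]'
python3 look.py 38;python3 scr.py w_38; python3 tilt.py w_38 322,187 291,50 355,50
```

```text
time_s: 32.75
position: [0.4365, -0.2411, 0.0333]
tcp_rot: [[0.965, -0.262, 0.029], [-0.262, -0.965, -0.008], [0.03, -0.0, -1.0]]
force: [0.0, 0.4, -1.5]
opening: 0.75
32.75 [ 0.4365 -0.2411  0.0333] z [ 0.0288 -0.0076 -0.9996] yaw -15.2 F [ 0.04  0.38 -1.53] M [-0.    0.27 -0.  ] op 0.7496 j [-42.3  38.9 109.5   1.6  30.1  61.6]
w_37 [321.3 184.2] 428 [ 0.4915 -0.2556  0.056 ] to axis mm 113.04 411.36
time_s: 33.0
position: [0.4366, -0.2411, 0.0327]
tcp_rot: [[0.965, -0.262, 0.029], [-0.262, -0.965, -0.008], [0.03, -0.0, -1.0]]
force: [-0.3, -0.2, -1.0]
opening: 0.751
33.0 [ 0.4366 -0.2411  0.0327] z [ 0.029  -0.0078 -0.9995] yaw -15.19 F [-0.27 -0.16 -0.96] M [-0.05  0.22 -0.05] op 0.7512 j [-42.3  38.9 109.5   1.6  30.   61.6]
w_38 [321.4 184.4] 432 [ 0.4915 -0.2556  0.0557] to axis mm 113.04 411.44
[((322, 187), array([ 56.37,  -0.15, -21.49])), ((291, 50), array([107.64, -12.  , -15.73])), ((355, 50), array([107.61,  12.33, -15.88]))]
```

```bash
python3 -m handwheel '[{"hand":0.56,"dx":0,"dy":0,"dz":-0.03,"wx":0,"wy":0,"wz":0},{"hand":0.6,"dx":0,"dy":0,"dz":0,"wx":0,"wy":0,"wz":0},{"hand":0.64,"dx":0,"dy":0,"dz":0,"wx":0,"wy":0,"wz":0},{"hand":0.7,"dx":0,"dy":0,"dz":0,"wx":0,"wy":0,"wz":0},{"hand":0.85,"dx":0,"dy":0,"dz":0,"wx":0,"wy":0,"wz":0},{"hand":1,"dx":0,"dy":0,"dz":0,"wx":0,"wy":0,"wz":0},{"hand":1,"dx":0,"dy":0,"dz":0,"wx":0,"wy":0,"wz":0},{"hand":1,"dx":0,"dy":0,"dz":0,"wx":0,"wy":0,"wz":0}]'
python3 look.py 39;python3 scr.py w_39
python3 - <<'E'
from h import *
z=np.load('pics/w_39.npz',allow_pickle=True);c=z['c'].item();P=pts(c,z['d'])
for q in [(321,187),(295,53),(348,53),(265,245),(378,245)]: print(q,np.median(P[q[1]-4:q[1]+5,q[0]-4:q[0]+5].reshape(-1,3),0).round(4))
E
```

```text
time_s: 33.85
position: [0.4365, -0.2411, 0.0325]
tcp_rot: [[0.965, -0.262, 0.029], [-0.262, -0.965, -0.008], [0.03, -0.0, -1.0]]
force: [0.1, 0.0, 0.1]
opening: 0.991
33.85 [ 0.4365 -0.2411  0.0325] z [ 0.029  -0.0078 -0.9996] yaw -15.2 F [0.1  0.01 0.11] M [-0.06  0.2   0.  ] op 0.9911 j [-42.3  39.  109.5   1.6  30.   61.6]
w_39 [321.6 187. ] 412 [ 0.4904 -0.2554  0.0556] to axis mm 114.05 411.21
(321, 187) [ 0.4905 -0.2552  0.0556]
(295, 53) [ 0.5414 -0.2588  0.0524]
(348, 53) [ 0.5363 -0.2782  0.0522]
(265, 245) [ 0.4735 -0.2264  0.0565]
(378, 245) [ 0.461  -0.2719  0.0564]
```

View pics/w_39.png

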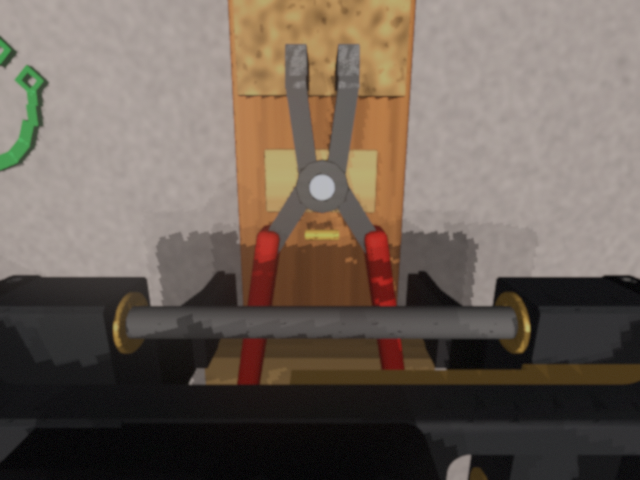

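```bash
python3 -m handwheel '[{"hand":1,"dx":0,"dy":0,"dz":1,"wx":0,"wy":0,"wz":0},{"hand":1,"dx":0,"dy":0,"dz":2,"wx":0,"wy":0,"wz":0},{"hand":1,"dx":0,"dy":0,"dz":3,"wx":0,"wy":0,"wz":0},{"hand":1,"dx":0,"dy":0,"dz":3.5,"wx":0,"wy":0,"wz":0},{"hand":1,"dx":0,"dy":0,"dz":3.5,"wx":0,"wy":0,"wz":0},{"hand":1,"dx":0,"dy":0,"dz":3,"wx":0,"wy":0.03,"wz":0},{"hand":1,"dx":0,"dy":2,"dz":1,"wx":0,"wy":0,"wz":0},{"hand":1,"dx":0.5,"dy":3.5,"dz":0,"wx":0,"wy":0,"wz":0},{"hand":1,"dx":0.5,"dy":3.5,"dz":0,"wx":0,"wy":0,"wz":0},{"hand":1,"dx":0.5,"dy":3.5,"dz":0,"wx":0,"wy":0,"wz":0}]'
python3 -m handwheel '[{"hand":1,"dx":0.6,"dy":3.5,"dz":0,"wx":0,"wy":0,"wz":0.03},{"hand":1,"dx":0.6,"dy":3.5,"dz":0,"wx":0,"wy":0,"wz":0.04},{"hand":1,"dx":0.6,"dy":3.5,"dz":0,"wx":0,"wy":0,"wz":0.04},{"hand":1,"dx":0.6,"dy":3.5,"dz":0,"wx":0,"wy":0,"wz":0.04},{"hand":1,"dx":0.6,"dy":3.5,"dz":0,"wx":0,"wy":0,"wz":0.04},{"hand":1,"dx":0.6,"dy":3.5,"dz":0,"wx":0,"wy":0,"wz":0.04},{"hand":1,"dx":0.5,"dy":3,"dz":0,"wx":0,"wy":0,"wz":0.03},{"hand":1,"dx":0.3,"dy":1.5,"dz":0,"wx":0,"wy":0,"wz":0},{"hand":1,"dx":0,"dy":0,"dz":0,"wx":0,"wy":0,"wz":0},{"hand":1,"dx":0,"dy":0,"dz":0,"wx":0,"wy":0,"wz":0}]'
python3 look.py 40 wrist side; python3 hub.py w_40
python3 - <<'E'
from h import *
z=np.load('pics/s_40.npz',allow_pickle=True);p=z['p'];save('s_40c',np.vstack([cv2.resize(p[165:225,265:345],(640,300*1),interpolation=cv2.INTER_CUBIC),cv2.resize(p[300:360,270:400],(640,295),interpolation=cv2.INTER_CUBIC)]))
E
```

```text
time_s: 34.9
position: [0.4514, -0.115, 0.2034]
tcp_rot: [[0.965, -0.263, 0.0], [-0.263, -0.965, -0.008], [0.002, 0.008, -1.0]]
force: [0.1, 0.6, -0.3]
opening: 1.0
time_s: 35.9
position: [0.4952, 0.1382, 0.2026]
tcp_rot: [[1.0, -0.005, 0.001], [-0.005, -1.0, -0.009], [0.001, 0.009, -1.0]]
force: [-0.9, 0.6, -0.2]
opening: 1.0
35.95 [0.4952 0.1378 0.2025] z [ 4.0e-04 -8.4e-03 -1.0e+00] yaw -0.35 F [-0.83  0.4   0.25] M [-0.05  0.16 -0.01] op 0.9974 j [ 3.4 23.3 99.1 -0.6 57.6 94. ]
w_40 top (120.51, 2303) hub (97.9, 2912) rim (88.9, 11002) board 17.47 4816
```

View pics/w_40.png

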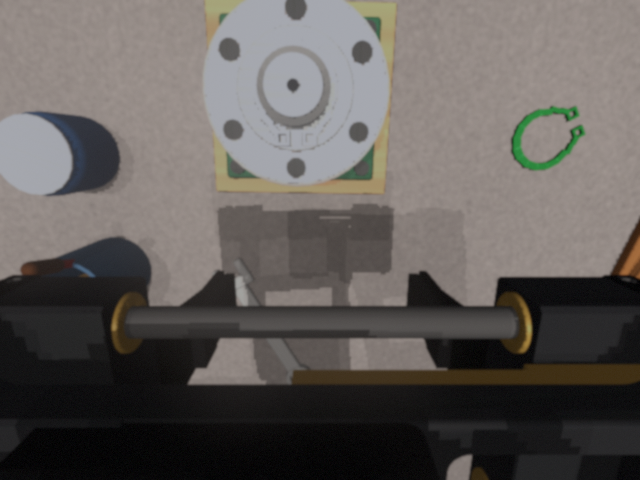

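View pics/s_40c.png

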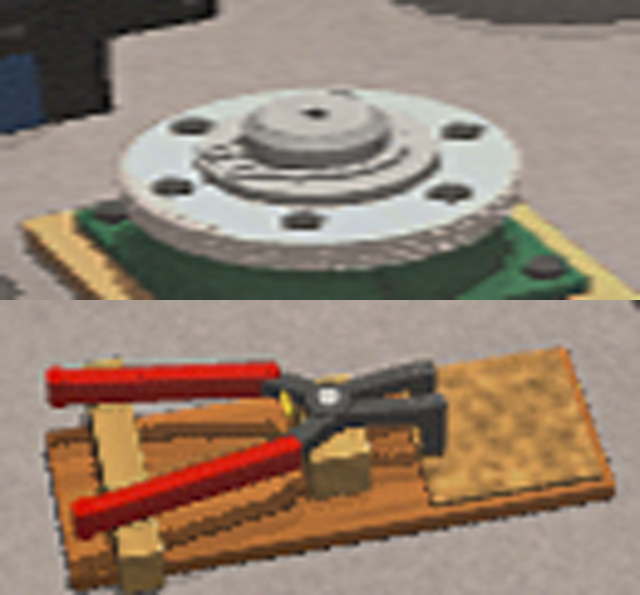

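```bash
python3 - <<'E'
from h import *
z=np.load('pics/w_40.npz',allow_pickle=True);c=z['c'].item();P=pts(c,z['d'])*1000;p=z['p']
save('w_40c',cv2.resize(p[35:160,225:360],(648,600),interpolation=cv2.INTER_CUBIC))
C=plane(c,293,85,.1204)*1000;print(C)
r=np.hypot(P[...,0]-C[0],P[...,1]-C[1]);m=(r>26.5)&(r<29)&(P[...,2]>99)&(P[...,2]<105);Q=P[m];s=np.linalg.lstsq(np.c_[Q[:,:2]-C[:2],np.ones(len(Q))],Q[:,2],rcond=None)[0];print('ring top plane',s,len(Q))
a=plane(c,284,139,.1015);b=plane(c,308,138,.1015);print('eye sep mm',(a-b)*1000)
# radial profile of ring outer edge by azimuth
for az in range(-180,180,45):
    A=np.degrees(np.arctan2(P[...,1]-C[1],P[...,0]-C[0]));mm=(abs(A-az)<12)&(P[...,2]>99.3)&(P[...,2]<104)&(r>24)&(r<40);print(az,np.percentile(r[mm],[3,97]).round(1),mm.sum())
E
```

```text
[605.53686579 155.58228609 120.4       ]
ring top plane [4.62446850e-03 3.60535435e-03 1.01730287e+02] 618
eye sep mm [-0.62340713 17.5338466   0.        ]
-180 [28.6 38.5] 46
-135 [25.2 32.8] 144
-90 [25.5 30.1] 127
-45 [26.8 34.7] 123
0 [28.  33.6] 134
45 [28.  35.1] 88
90 [27.  30.2] 83
135 [26.3 32.8] 141
```

View pics/w_40c.png

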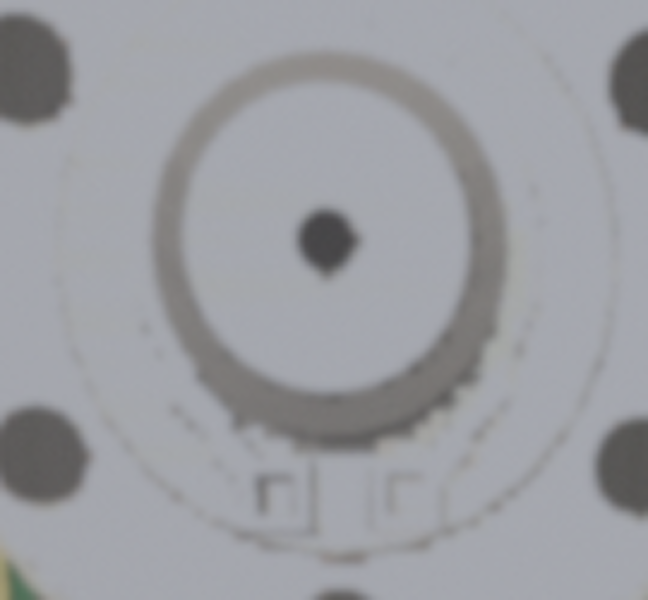

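```bash
python3 -c "
from rig import hand_in
print(hand_in())"
```

```text
the job is handed in; nothing more can be done
None
```

The steel ring is in the spindle groove holding the pulley down, and the empty pliers are back on their rest. I handed the job in after about 36 s. The hand-in gave no verdict, so what follows rests on my own measurements.

**What I did**
- The first squeeze stalled at 47 mm, short of the stop screw. I let go and regripped 20 mm farther back on the handles, and the pliers then reached the stop.
- I lowered the spread ring over the spindle and pressed the pulley down 3.6 mm, almost to its firm stop, then backed up to about 2.4 mm. I eased the handles open there while moving the pliers back.
- The pins stuck in the eyes at the first lift. I relaxed the handles fully, took off the side load, and lifted them straight out.

**Last checks**

| Check | Measured | Limit |
|---|---|---|
| Ring height from groove centre | about +0.6 mm (against the groove's upper wall) | ±1.6 mm |
| Ring flatness | about 0.006 rad | 0.06 rad |
| Eye spacing | 17.5–19 mm by rough pixel picks (relaxed ring 20 mm) | none given |
| Hub below groove centre | about 1.35–1.4 mm | at least 0.6 mm |
| Pivot of the pliers | within about 1 mm of where it started | grip point within 25 mm |

- **Pliers:** they lie level on the rest.
- **Bystanders:** the arm went nowhere near them, but I did not measure their positions again at the end.
- **Calibration:** the top camera's positions were 2–3 mm off the wrist camera's in x, so I relied on the wrist camera throughout.

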